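# Pack the tilted case tray and sweep it level

### The job

The middle case of the stack of three belongs in the empty compartment of the tilted tray: lift the top case off, lay the middle case in that compartment fully home with its lid up, and stack the top case squarely back on the bottom case, which stays where it is. Some of the cases already in the tray may stand proud of the rim: press whatever stands proud gently home, and then, with the middle case in place, check the tray by sliding the levelling bar by its handle all the way across to the other end, never forcing it when it catches. Leave the other things on the table undisturbed.

Things in the scene. Friction and masses are not known exactly. Their poses are not given: they have to be found in the camera images.
- rack: Fixed grey stand, base 170 x 300 mm, carrying a fixed bare steel tray tilted 28 degrees, its open mouth facing up and away from the robot. Origin: centre of the base's underside; x away from the robot (at zero yaw), y to its left, z up. The tray is 138 mm up the slope, 291 mm wide (y), 50 mm deep. Blows or pushes above 150 N damage the cases and the bar on it.
- mouth (a point): Centre of the tray's mouth, in its rim plane. x points down the slope, away from the robot, y left along the width, z straight out of the mouth (28 degrees from vertical, away from the robot). Four compartments side by side, each 54 mm wide (y), 128 mm long (x), 45 mm deep, 3 mm dividers ending 2 mm below the rim; centres at y = +85.5, +28.5, -28.5 (empty), -85.5 mm.
- slot (a point): Centre of the empty compartment's mouth, in the rim plane; axes as mouth. Floor 45 mm below, 54 x 128 mm inside.
- bar (a joint): Travel of the levelling bar, m: 0 parked over the tray's left end (handle at y = +130.5 mm of mouth), 0.261 at the right end (y = -130.5). Slides along -y, 1.5 N friction, stays where left. Aluminium, 22 mm wide (y), 152 mm long (x), 8 mm thick; underside 1.2 mm above the rim, so a case standing higher stops it.
- bar_handle (a point): Centre of the black handle block upright on the middle of the bar: 40 mm (x) x 12 mm (y) x 32 mm high (z), from 9 mm to 41 mm above the rim plane, this point 25 mm above it. Axes as mouth.
- top_case_mid (a point): Centre of the top case of the stack: grey plastic instrument case, 120 mm long (x), 48 mm wide (y), 44 mm high (z), 0.15 to 0.3 kg, paper patch on its lid (+z). All cases look alike.
- middle_case_mid (a point): Centre of the middle case of the stack, same size; the one to pack.
- bottom_case_mid (a point): Centre of the bottom case of the stack, same size, standing on the table.
- mat_top (a point): Centre of the top of a light cork mat fixed on the table, 200 mm (x) x 110 mm (y), 3 mm thick: kept free for putting a case down.
- tape_mid (a point): Centre of a loose roll of clear tape lying flat, 90 mm across, 24 mm high. Bystander.
- flask_mid (a point): Centre of a loose upright steel flask, 66 mm across, 170 mm high. Bystander.
- carton_mid (a point): Centre of a loose carton 110 x 80 x 60 mm high. Bystander.
- box2_mid (a point): Centre of a loose flat carton 70 x 130 x 45 mm high. Bystander.
- jar_mid (a point): Centre of a loose white jar, 70 mm across, 80 mm high. Bystander.
- left_packed (a point): Mouth centre (rim plane) of the leftmost compartment. This and the other two full ones each hold a snug case (top 120 x 48 mm, centred) whose height is not measured: anywhere from seated (top 1 mm below the rim) to 11 mm above the rim. Pushed along -z with 8 to 12 N it slides down to a hard stop; no spring back.
Not all that is in view belongs to the job. Leave any green look-alike of the part that bears top_case_mid alone. Leave any red look-alike of the part that bears middle_case_mid alone.

How it is judged:
By the outcome, as a careful person would: the job done as asked, in the order asked, and still so for the second after the job is handed in, with the robot touching nothing.
It also fails if it takes over 72 s, if anything falls off the work surface, if the arm or the gripper's body presses on something with over 40 N, if the wrist force passes 120 N, or if a joint passes its speed limit or range.

### The arm

A 6-joint arm with a two-finger parallel gripper is mounted at the origin on the work surface. World frame = base frame: x ahead of the robot, y to its left, z up, the work surface at z = 0. Lengths are in mm, angles in rad, forces in N, time in s.
With the tool pointing down it reaches from about 350 to 1000 mm from the base axis. Payload 7.1 kg.
Tool frame: the origin (TCP) lies at the very end of the fingers, on their centre line; the grasp point (between the pads) lies 19 mm behind it; x points along the fingers, y is the direction in which the jaws open and shut, and the axes are right-handed (so a half turn about x gives the same grasp; the last joint's range is limited). The gripper opens to 85 mm and grips with 20 to 120 N. Pads are 22 mm wide; open, the fingers measure 114 mm over their backs; the gripper's body (76 mm by 85 mm) begins 54 mm behind the grasp point. The pads swing forward as they close: fully open they stand 13 mm farther back than shut.
Start: joints at [-1.269, 0.423, 1.63, -0, 1.089, -0.019], TCP at [197.096, -593.092, 231.319] pointing down, gripper open.
Joint ranges: [-3, 3], [-0.9, 2.11], [0.09, 2.58], [-1.31, 4.45], [0.11, 2.69], [-2.54, 2.54]. Speed limits (rad/s): [2.39, 2.39, 3.01, 3.14, 3.14, 3.14].

### API

Orientations are given as a rotation vector (axis times angle).
In Python, from cell import env gives the robot as it stands.
- The arm moves only by the tool play_rows, never from a script. Its argument "targets" is a list that holds one entry, the list of rows, each a list of 4 numbers: the shift along the tool's x, y, z in cm, then the turn about the tool's x in rad. A call has exactly 10 rows; each row is the pose to reach, as a shift and turn from the pose measured when the call began, along the tool's axes at that moment; what a row does not reach only later rows make up. A row lasts 1/10 s, in which the tool goes at most 50 mm and 8.59 degrees, less where a joint would pass 70% of its speed; a pose out of reach is approached as far as the arm can. A call with a gripper value outside its range is refused whole. "claw" is the closure, from 0 (fully open) to 1 (shut), set as the call begins (left out, the last holds). The fingers move at their own pace and stop on an object; "newtons" is the grip in N (left out, the last holds). Time passes only in rows, so rows that repeat a pose let the fingers close, or fill a call up. It gives the time, the measured TCP pose, the force and the opening at its end, in the units of the state.
- env.sense(): the state, without advancing time (a new reading comes with each control period).
- env.camera(name): name is "scene" or "top"; returns a dict with "image" (480x640x3 uint8, blue, green, red), "camera_matrix" (3x3 intrinsics, pixels), "origin" and "orientation" of the camera in the world. Camera axes: x right, y up, looking along -z (the intrinsics and any distortion apply to the point x, -y, -z); pixel columns grow to the right and rows downward; lengths in mm; the calibration is good to about 2 mm. A picture is of the moment at which its call begins. There is no depth.
- env.job_done(): hands the job in, once; it reports no verdict.
The state is a dict: "time_s": time; "joint_positions": joint angles; "joint_velocities": joint speeds; "joint_torque": joint torques, N m; "tool_pos": TCP position; "ee_rot": TCP orientation; "ft_force": force on the tool from outside, world axes, zero at the start; "ft_torque": the same for the moment, N m; "finger_gap": finger opening in mm.
Only numpy, scipy, OpenCV 4.12 (cv2) and the standard library are available. Lean on these libraries where they do the work, as an engineer would, in place of code of your own. Each camera call takes 0.05 s, during which the arm holds its last target.

## Working session

There is one attempt and no reset: what is moved stays moved. The work goes in short steps, Python scripts to look and compute and a tool call to move; the robot and the scene stay as the last step left them, time stands still between calls to the robot, and variables do not carry over. Pictures are saved under pics/ and viewed, and the job is handed in when it is done.

Besides the shell and the picture viewer there is one more tool, called after "Call:" in YAML: its name, and indented under it one key for each argument. play_rows: Moves the arm, as the interface text tells. Its arguments: {"type":"object","properties":{"targets":{"type":"array","items":{"type":"array","items":{"type":"array","items":{"type":"number"}}}},"claw":{"type":"number"},"newtons":{"type":"number"}},"required":["targets"]}

```bash
ls -la; mkdir -p pics
cat > h.py <<'E'
import numpy as np,cv2
from cell import env
from scipy.spatial.transform import Rotation as R
E
python3 - <<'E'
from h import *
s=env.sense(); print(s)
for n in("scene","top"):
    c=env.camera(n); cv2.imwrite(f"pics/{n}0.png",c["image"]); print(n,c["camera_matrix"],c["origin"],c["orientation"],[k for k in c])
    np.save(f"{n}0.npy",c,allow_pickle=True)
E
```

```text
total 12
drwxr-xr-x  3 agent agent 4096 Dec  6 21:11 .
drwxr-xr-x 23 root  root  4096 Dec  6 21:11 ..
drwxr-xr-x  2 agent agent 4096 Dec  6 21:11 pics
{'time_s': 0.0, 'joint_positions': array([-1.26900507e+00,  4.23865617e-01,  1.63070952e+00,  1.00925010e-05,
        1.08857397e+00, -1.89943420e-02]), 'joint_velocities': array([-1.75703565e-03,  1.04722370e-03,  8.38718424e-05, -3.27036668e-04,
       -1.18449378e-03, -1.22267608e-03]), 'joint_torque': array([ 1.23939612e-03, -5.57381094e+01, -2.81739807e+01, -1.04189880e-04,
        7.41803757e-03, -2.58225680e-05]), 'tool_pos': array([ 196.93631114, -592.58021799,  230.52254454]), 'ee_rot': array([ 2.04846376,  0.33303628, -2.04890061]), 'ft_force': array([-0.60393631, -0.06109108, -0.33631573]), 'ft_torque': array([ 0.02122198, -0.00865533, -0.03401934]), 'finger_gap': 84.91770495498066}
scene [[436.8206707    0.         321.81555676]
 [  0.         436.8206707  237.67693009]
 [  0.           0.           1.        ]] [959.3117146  461.50029617 925.13225663] [0.34072005 0.81702803 2.24044809] ['image', 'camera_matrix', 'origin', 'orientation']
top [[600.36147296   0.         323.90814644]
 [  0.         600.36147296 236.03224087]
 [  0.           0.           1.        ]] [ 157.33686964   -5.0725281  1681.73295502] [ 0.15462957 -0.15112379 -1.58538469] ['image', 'camera_matrix', 'origin', 'orientation']
```

View pics/scene0.png

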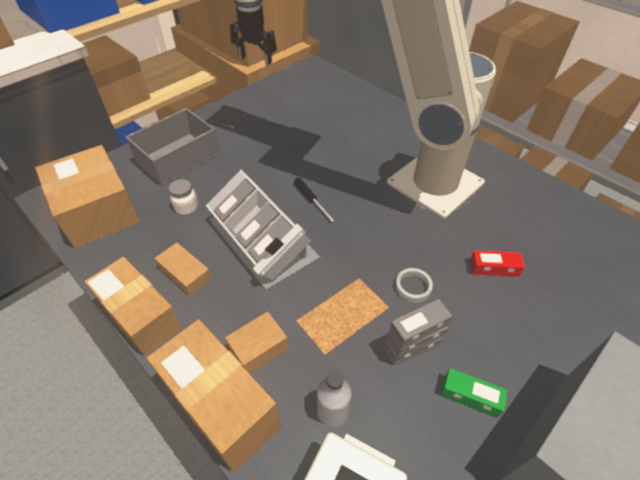

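View pics/top0.png

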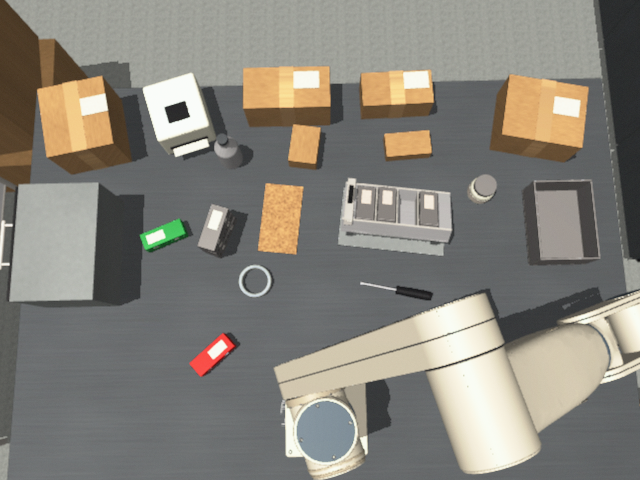

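```bash
cat >> h.py <<'E'
class Cam:
    def __init__(s,c):
        s.im=c["image"];s.K=np.array(c["camera_matrix"]);s.o=np.array(c["origin"]);s.R=R.from_rotvec(c["orientation"]).as_matrix()
    def proj(s,P):
        q=(np.atleast_2d(P)-s.o)@s.R*[1,-1,-1]
        p=q@s.K.T
        return p[:,:2]/p[:,2:]
    def ray(s,uv):
        uv=np.atleast_2d(uv).astype(float)
        q=np.c_[uv,np.ones(len(uv))]@np.linalg.inv(s.K).T*[1,-1,-1]
        d=q@s.R.T
        return d/np.linalg.norm(d,axis=1)[:,None]
    def onz(s,uv,z):
        d=s.ray(uv); return s.o+d*((z-s.o[2])/d[:,2])[:,None]
    def onplane(s,uv,p0,n):
        d=s.ray(uv); return s.o+d*(((p0-s.o)@n)/(d@n))[:,None]
def load(n): return Cam(np.load(n+".npy",allow_pickle=True).item())
def tri(c1,uv1,c2,uv2):
    A=[];b=[]
    M=np.zeros((3,3));v=np.zeros(3)
    for c,uv in((c1,uv1),(c2,uv2)):
        d=c.ray(uv)[0];P=np.eye(3)-np.outer(d,d);M+=P;v+=P@c.o
    X=np.linalg.solve(M,v)
    return X,c1.proj(X)[0]-uv1,c2.proj(X)[0]-uv2
def crop(im,x0,y0,x1,y1,f,name):
    cv2.imwrite(name,cv2.resize(im[y0:y1,x0:x1],None,fx=f,fy=f,interpolation=cv2.INTER_CUBIC))
E
python3 - <<'E'
from h import *
s=load("scene0");t=load("top0")
print(t.proj([0,0,0]),s.proj([0,0,0]))
crop(s.im,200,165,330,290,6,"pics/s_tray.png")
crop(t.im,330,170,460,260,6,"pics/t_tray.png")
crop(s.im,370,290,470,370,8,"pics/s_stack.png")
crop(t.im,185,190,250,265,8,"pics/t_stack.png")
E
```

```text
[[325.75901005 413.53099688]] [[435.20758471 182.63385753]]
```

View pics/s_tray.png

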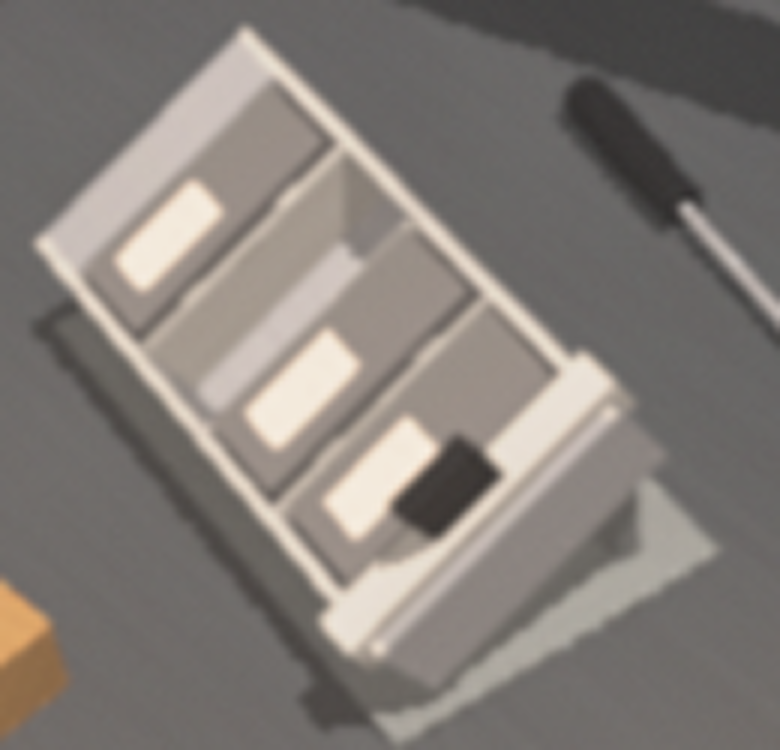

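View pics/t_tray.png

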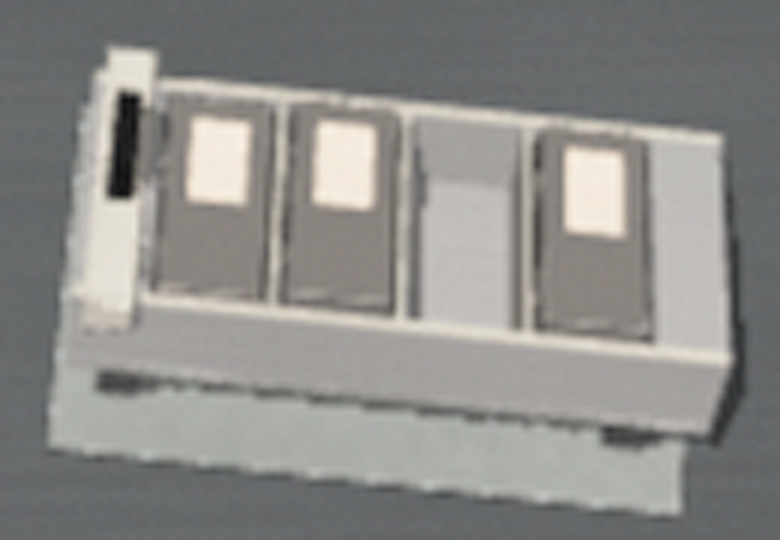

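View pics/s_stack.png

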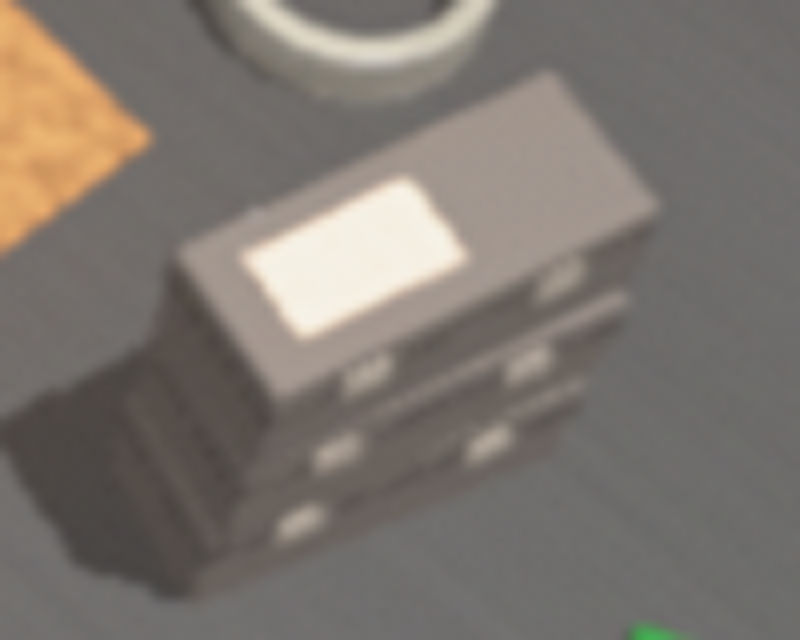

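View pics/t_stack.png

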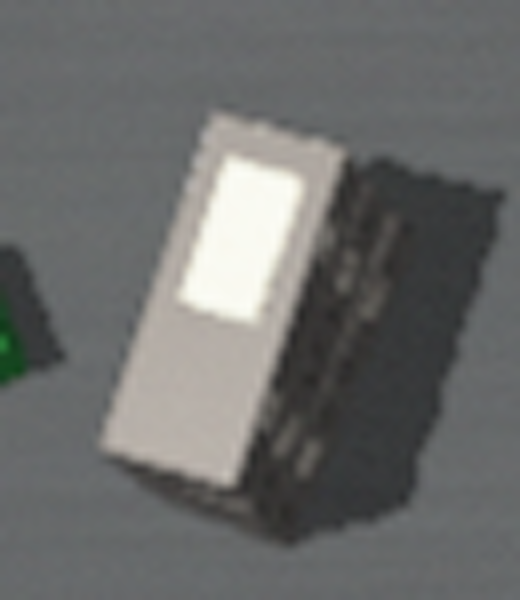

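The target stack is the grey pile at top-view (217,230) and scene (420,330). The green (163,235) and red (212,355) cases in the top view are the look-alikes to leave alone. The empty compartment is the third from the left, at top (408,207).

Run:
```python
from h import *
s=load("scene0");t=load("top0")
def grid(im,x0,y0,x1,y1,f,name,st=5):
    c=cv2.resize(im[y0:y1,x0:x1],None,fx=f,fy=f,interpolation=cv2.INTER_CUBIC)
    for x in range(x0,x1,st):
        cv2.line(c,(int((x-x0+.5)*f),0),(int((x-x0+.5)*f),6 if x%10 else 14),(0,255,255),1)
        if x%10==0: cv2.putText(c,str(x),(int((x-x0+.5)*f)+2,12),0,.35,(0,255,255),1)
    for y in range(y0,y1,st):
        cv2.line(c,(0,int((y-y0+.5)*f)),(6 if y%10 else 14,int((y-y0+.5)*f)),(0,255,255),1)
        if y%10==0: cv2.putText(c,str(y),(2,int((y-y0+.5)*f)-2),0,.35,(0,255,255),1)
    cv2.imwrite(name,c)
grid(t.im,335,172,400,232,12,"pics/g1.png")
grid(t.im,395,180,460,240,12,"pics/g2.png")
grid(s.im,202,165,267,215,12,"pics/g3.png")
grid(s.im,240,215,305,275,12,"pics/g4.png")
```

```text
(no output)
```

View pics/g1.png

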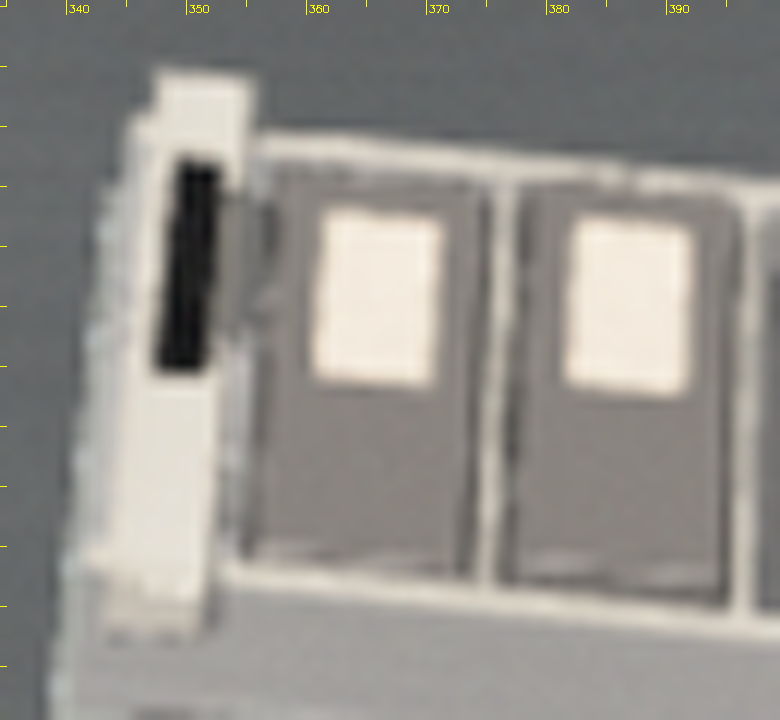

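View pics/g2.png

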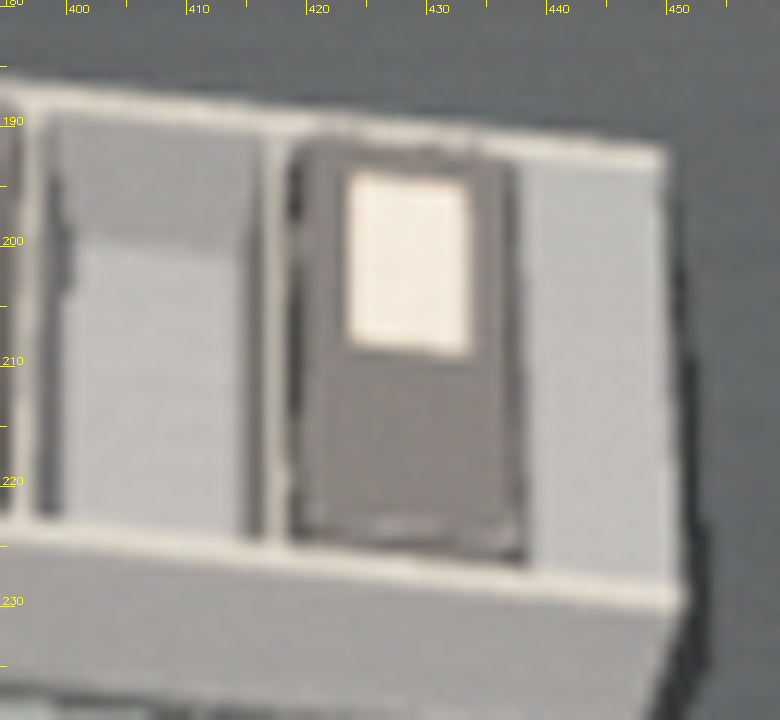

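View pics/g3.png

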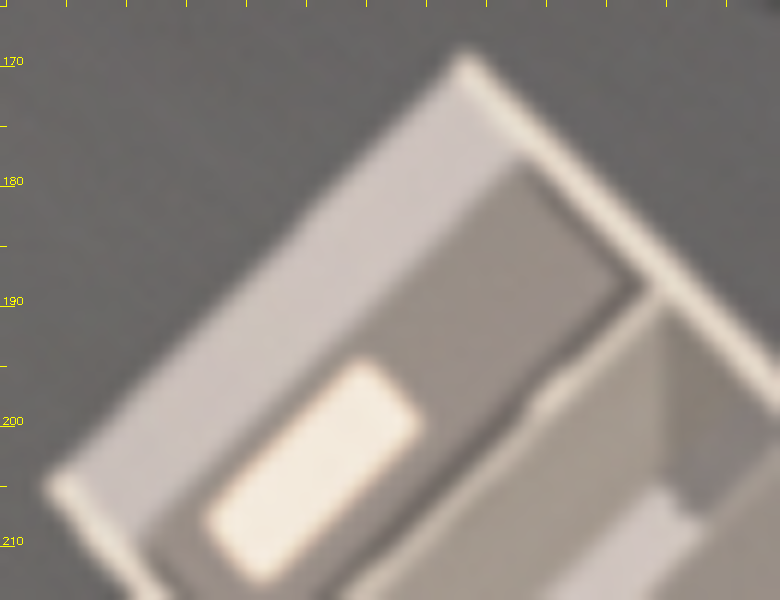

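View pics/g4.png

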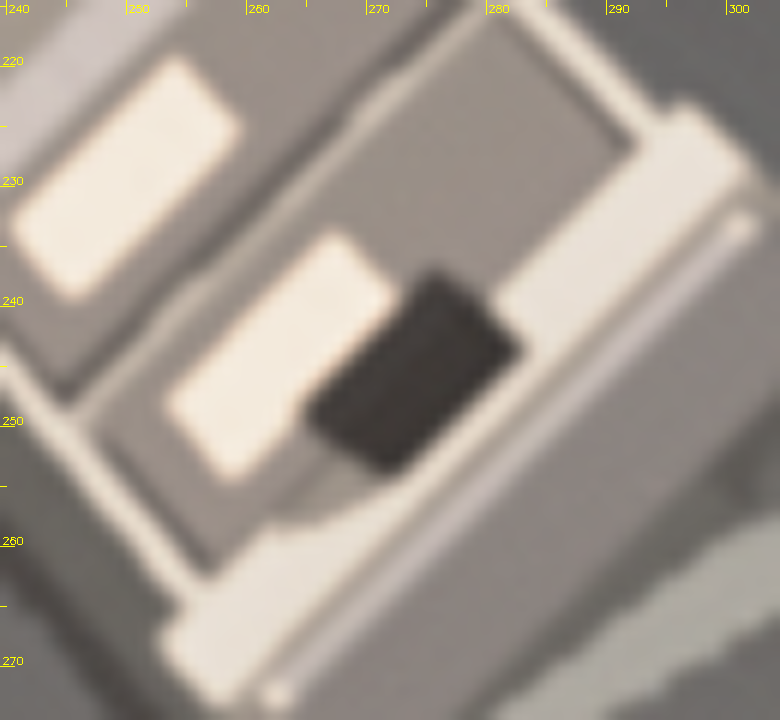

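```bash
cat > tray.py <<'E'
from h import *
from scipy.optimize import least_squares
s=load("scene0");t=load("top0")
pts=[ # local, top, scene
((69,-145.5,0),(449.8,191.8),(205,205.1)),
((-69,-145.5,0),(451.5,230.0),(240.3,168.5)),
((69,145.5,0),None,(262.4,273.5)),
((-69,145.5,0),(339.7,219.2),(302.4,232.8)),
((76,119.5,9.2),(355.9,178.0),(252.8,267.8)),
((76,141.5,9.2),(347.4,177.2),(258,273.3)),
((-76,119.5,9.2),(351.75,221.5),(296.6,222.6)),
((-76,141.5,9.2),(343.25,220.5),(302,227)),
]
def rot(yaw): return (R.from_euler('z',yaw)*R.from_euler('y',28,degrees=True)).as_matrix()
if __name__=="__main__":
    L=[];W=[]
    for l,a,b in pts:
        if a is None: continue
        X,e1,e2=tri(t,np.array(a),s,np.array(b)); print(l,X.round(1),e1.round(2),e2.round(2)); L.append(l);W.append(X)
    # rigid pose from triangulated points
    f=lambda p:((np.array(L)@rot(p[3]).T+p[:3])-np.array(W)).ravel()
    r=least_squares(f,[500,-150,150,-.1]); print(r.x,np.rad2deg(r.x[3]));print(r.fun.reshape(-1,3).round(1))
    def g(p):
        o=[]
        for l,a,b in pts:
            X=rot(p[3])@np.array(l)+p[:3]
            if a is not None:o+=list(t.proj(X)[0]-a)
            o+=list(s.proj(X)[0]-b)
        return o
    r=least_squares(g,r.x,loss='soft_l1'); print(r.x,np.rad2deg(r.x[3]));print(np.array(g(r.x)).reshape(-1,2).round(1).tolist())
E
python3 tray.py
```

```text
(69, -145.5, 0) [ 592.7 -356.6   68.1] [-0.01  0.01] [-0.02 -0.  ]
(-69, -145.5, 0) [ 471.2 -340.6  134.6] [ 0.1 -0.1] [0.14 0.03]
(-69, 145.5, 0) [508.2 -49.8 134.7] [ 0.96 -0.81] [1.36 0.27]
(76, 119.5, 9.2) [636.2 -96.5  72.7] [-0.14  0.13] [-0.22 -0.04]
(76, 141.5, 9.2) [638.5 -73.1  75.4] [-0.04  0.04] [-0.06 -0.01]
(-76, 119.5, 9.2) [499.5 -80.5 140.4] [ 0.7  -0.61] [0.99 0.2 ]
(-76, 141.5, 9.2) [502.  -58.3 144. ] [ 0.78 -0.66] [1.1  0.22]
[ 5.49355795e+02 -2.04908515e+02  1.00683121e+02 -1.22243267e-01] -7.004023283557172
[[-0.6 -0.2  0.2]
 [-0.  -1.3 -1.5]
 [-1.5 -3.3 -1.6]
 [-1.4  1.5  0.5]
 [-1.  -0.1 -2.2]
 [ 2.1  1.8  4.1]
 [ 2.3  1.5  0.5]]
[ 5.49703420e+02 -2.05198377e+02  1.00907751e+02 -1.24792133e-01] -7.150062563247188
[[0.2, 0.2], [0.0, -0.3], [0.5, -0.0], [-0.1, 0.1], [0.4, 0.1], [2.3, -0.4], [0.6, -0.3], [-0.5, 0.3], [0.2, -0.1], [0.2, 0.3], [-0.0, 0.3], [0.1, -2.0], [0.5, -0.0], [0.3, -1.8], [0.5, 1.0]]
```

Run:
```python
from h import *
s=load("scene0");t=load("top0")
print(R.from_rotvec([2.04846376,0.33303628,-2.04890061]).as_matrix().round(3))
# lid of stack in both views: brightness mask
for c,(x0,y0,x1,y1),th in((t,(190,195,245,265),105),(s,(380,295,465,365),118)):
    g=cv2.cvtColor(c.im,cv2.COLOR_BGR2GRAY)[y0:y1,x0:x1]
    print(np.percentile(g,[10,30,50,70,80,90]))
    m=(g>th).astype(np.uint8); n,lab,st,_=cv2.connectedComponentsWithStats(m)
    k=1+st[1:,4].argmax(); m=(lab==k).astype(np.uint8)
    cn=max(cv2.findContours(m,0,cv2.CHAIN_APPROX_NONE)[0],key=cv2.contourArea)
    ap=cv2.approxPolyDP(cn,4,True)[:,0]+[x0,y0]; print(ap.tolist())
    hull=cn[:,0]+[x0,y0]
    W=c.onz(hull,132)[:,:2].astype(np.float32); print("rect",cv2.minAreaRect(W))
    o=c.im.copy(); cv2.drawContours(o,[cn+np.array([x0,y0])],-1,(0,0,255),1); crop(o,x0,y0,x1,y1,6,f"pics/lid_{len(ap)}_{x0}.png")
# mat
for c in(t,s):
    h=cv2.cvtColor(c.im,cv2.COLOR_BGR2HSV); x=(250,175,310,260) if c is t else(290,275,395,355)
    m=cv2.inRange(h,(5,110,60),(25,255,255)); mm=np.zeros_like(m); mm[x[1]:x[3],x[0]:x[2]]=m[x[1]:x[3],x[0]:x[2]]
    cn=max(cv2.findContours(mm,0,1)[0],key=cv2.contourArea)
    print("mat",cv2.minAreaRect(c.onz(cn[:,0],3)[:,:2].astype(np.float32)))
```

```text
[[-0.     0.315 -0.949]
 [ 0.001 -0.949 -0.315]
 [-1.    -0.002 -0.   ]]
[ 56. 102. 105. 107. 137. 177.]
[[228, 208], [214, 202], [209, 207], [196, 204], [209, 209], [190, 212], [190, 225], [198, 230], [191, 238], [198, 239], [197, 246], [190, 242], [190, 250], [214, 250]]
rect ((494.90899658203125, 298.0133056640625), (131.14100646972656, 100.96354675292969), 1.340384840965271)
[ 85. 108. 109. 114. 149. 155.]
[[452, 315], [436, 299], [392, 322], [404, 339], [414, 339]]
rect ((493.5262451171875, 290.8704833984375), (56.16404342651367, 119.9308090209961), 72.1441879272461)
mat ((542.83935546875, 119.01422882080078), (109.46887969970703, 198.9512481689453), 83.38818359375)
mat ((542.16259765625, 117.06964111328125), (109.97730255126953, 199.1291046142578), 83.26765441894531)
```

Run:
```python
from h import *
s=load("scene0");t=load("top0")
for c,(x0,y0,x1,y1),th in((t,(190,195,245,265),128),(s,(380,295,465,365),130)):
    g=cv2.cvtColor(c.im,cv2.COLOR_BGR2GRAY)[y0:y1,x0:x1]
    g=cv2.resize(g,None,fx=4,fy=4,interpolation=cv2.INTER_CUBIC)
    m=(g>th).astype(np.uint8); m=cv2.morphologyEx(m,cv2.MORPH_OPEN,np.ones((9,9)));n,lab,st,_=cv2.connectedComponentsWithStats(m)
    k=1+st[1:,4].argmax(); m=(lab==k).astype(np.uint8)
    cn=max(cv2.findContours(m,0,cv2.CHAIN_APPROX_NONE)[0],key=cv2.contourArea)
    px=(cn[:,0]+.5)/4-.5+[x0,y0]
    for z in(132,):
        W=c.onz(px,z)[:,:2].astype(np.float32); print("rect",cv2.minAreaRect(W))
    # patch
    m=(g>190).astype(np.uint8);cn2=max(cv2.findContours(m,0,1)[0],key=cv2.contourArea)
    print("patch",cv2.minAreaRect(c.onz((cn2[:,0]+.5)/4-.5+[x0,y0],132)[:,:2].astype(np.float32)))
    o=cv2.resize(c.im[y0:y1,x0:x1],None,fx=4,fy=4,interpolation=cv2.INTER_CUBIC); cv2.drawContours(o,[cn],-1,(0,0,255),1); cv2.imwrite(f"pics/lid{x0}.png",cv2.resize(o,None,fx=2,fy=2))
```

```text
rect ((493.5852966308594, 289.5871887207031), (48.202388763427734, 120.4482421875), 72.83609008789062)
patch ((512.32666015625, 283.4517517089844), (30.178190231323242, 54.40142059326172), 72.7740707397461)
rect ((493.4635925292969, 290.8741455078125), (55.509708404541016, 118.40966033935547), 72.15077209472656)
patch ((510.7528381347656, 280.98370361328125), (28.3523006439209, 53.10149383544922), 72.49221801757812)
```

View pics/lid190.png

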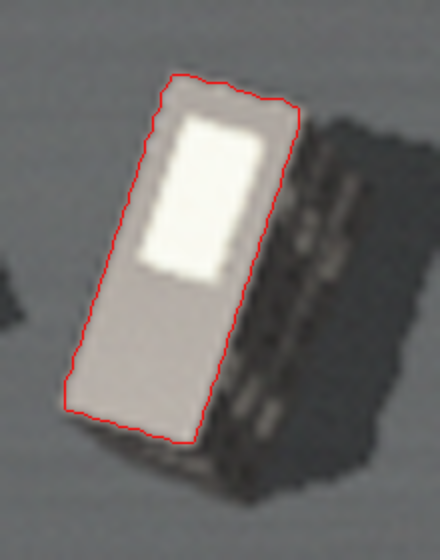

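View pics/lid380.png

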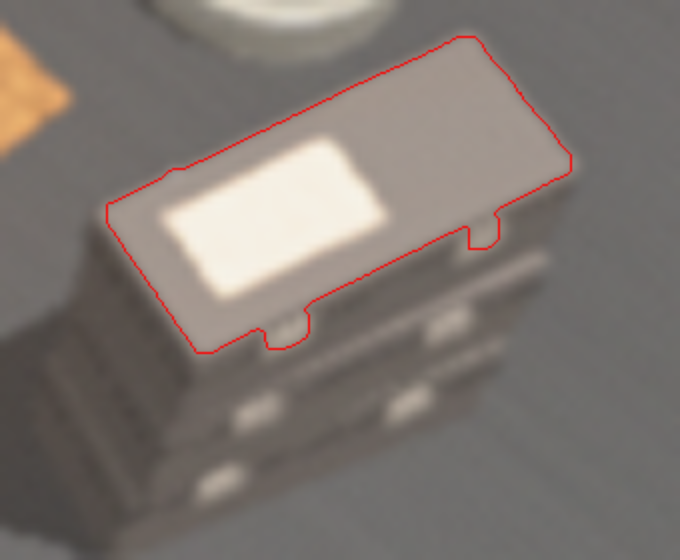

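```bash
cat >> h.py <<'E'
TP=np.array([549.7,-205.2,100.9]);TY=-0.1248
def trot(yaw=TY): return (R.from_euler('z',yaw)*R.from_euler('y',28,degrees=True)).as_matrix()
def tl(P): return (np.atleast_2d(P)-TP)@trot()
def tw(L): return np.atleast_2d(L)@trot().T+TP
def patches(c,box,th=205,f=6):
    x0,y0,x1,y1=box
    g=cv2.cvtColor(c.im,cv2.COLOR_BGR2GRAY)[y0:y1,x0:x1]
    g=cv2.resize(g,None,fx=f,fy=f,interpolation=cv2.INTER_CUBIC)
    out=[]
    for cn in cv2.findContours((g>th).astype(np.uint8),0,1)[0]:
        a=cv2.contourArea(cn)/f/f
        if a<60: continue
        r=cv2.minAreaRect(cn); 
        out.append((np.array(r[0])/f-.5+.5/f+[x0,y0],a,[round(x/f,1) for x in r[1]],round(r[2],1)))
    return out
E
python3 - <<'E'
from h import *
s=load("scene0");t=load("top0")
for c,b in((t,(335,172,460,240)),(s,(202,165,310,275))):
    for p in patches(c,b): print(p)
E
```

```text
(array([421.80079142, 226.0204366 ]), 69.47222222222221, [57.6, 2.1], 6.0)
(array([428.49998983, 201.49999491]), 117.75, [9.2, 14.2], 0.0)
(array([386.93264771, 197.06511943]), 118.0138888888889, [9.5, 13.8], 2.6)
(array([365.92268372, 196.28777313]), 116.3888888888889, [9.4, 13.4], 3.9)
(array([348.7063001 , 199.72662862]), 192.73611111111111, [9.5, 43.2], 6.3)
(array([263.04517619, 244.14709473]), 154.59722222222223, [8.6, 20.8], 43.1)
(array([249.91667175, 229.50000509]), 160.02777777777777, [8.4, 20.2], 45.0)
(array([227.50000254, 203.83333588]), 132.70833333333334, [7.3, 19.1], 45.0)
(array([249.51671346, 221.17412313]), 473.8888888888889, [84.5, 62.4], 44.4)
```

Run:
```python
from h import *
s=load("scene0");t=load("top0")
for n,a,b in(("L",(365.92,196.29),(263.05,244.15)),("ML",(386.93,197.07),(249.92,229.5)),("R",(428.5,201.5),(227.5,203.83))):
    X,e,f=tri(t,np.array(a),s,np.array(b)); print(n,X.round(1),tl(X).round(1),e.round(2),f.round(2))
    for z in(-1,5,10):
        n_=trot()[:,2];p=TP+n_*z
        print("   z",z,tl(t.onplane(a,p,n_)).round(1),tl(s.onplane(b,p,n_)).round(1))
```

```text
L [ 579.  -122.1   90.9] [[21.2 86.1 -0. ]] [ 0.14 -0.13] [0.21 0.04]
   z -1 [[21.6 86.4 -1. ]] [[21.6 84.9 -1. ]]
   z 5 [[15.9 86.7  5. ]] [[20.8 89.2  5. ]]
   z 10 [[11.2 87.  10. ]] [[20.1 92.7 10. ]]
ML [ 574.1 -178.7   96. ] [[20.8 29.3  5.5]] [ 0.09 -0.09] [0.13 0.03]
   z -1 [[26.6 28.9 -1. ]] [[21.9 23.9 -1. ]]
   z 5 [[20.9 29.5  5. ]] [[21.1 28.6  5. ]]
   z 10 [[16.2 30.  10. ]] [[20.4 32.5 10. ]]
R [ 559.3 -291.3   96.2] [[ 20.1 -84.2   5.3]] [ 0.1  -0.11] [0.15 0.03]
   z -1 [[ 25.7 -85.2  -1. ]] [[ 21.2 -90.4  -1. ]]
   z 5 [[ 20. -84.   5.]] [[ 20.4 -85.    5. ]]
   z 10 [[ 15.3 -83.   10. ]] [[ 19.7 -80.4  10. ]]
```

```bash
cat >> h.py <<'E'
def go(P,yaw,pr=True):
    "yaw deg of tool y in world; prints shift cm and turn rad from current measured pose"
    s=env.sense(); M=R.from_rotvec(s["ee_rot"]).as_matrix()
    d=M.T@(np.array(P)-s["tool_pos"])/10
    y0=np.degrees(np.arctan2(M[1,1],M[0,1])); dy=yaw-y0
    dy=(dy+180)%360-180
    print("shift cm",d.round(2),"turn",round(-np.radians(dy),3),"| tcp",s["tool_pos"].round(1),"yaw",round(y0,2),"tilt",np.degrees(M[2,:2]).round(2),"j1,5,6",s["joint_positions"][[0,4,5]].round(2),"t",round(s["time_s"],2),"F",s["ft_force"].round(1),"gap",round(s["finger_gap"],1))
    return d
HX=np.array([np.cos(TY),np.sin(TY),0]) # tray x horizontal
NZ=trot()[:,2]
def press(y,z,x=0): return tw([x,y,z])[0]+11*HX
E
python3 - <<'E'
from h import *
print(press(-85.5,20),NZ)
go(press(-85.5,30),-97.15)
E
```

```text
[ 559.28813122 -292.57303158  118.55895186] [ 0.46582029 -0.05843808  0.88294759]
shift cm [ 10.35 -16.83 -44.27] turn 0.446 | tcp [ 196.9 -592.6  230.6] yaw -71.62 tilt [-57.3   -0.08] j1,5,6 [-1.27  1.09 -0.02] t 0.1 F [ 0.2 -0.1 -0.1] gap 85.3
```

Call:
play_rows:
  targets:
    - [[0, -1.7, -4.4, 0.05], [0, -3.4, -8.8, 0.1], [0, -5.1, -13.2, 0.15], [0, -6.8, -17.6, 0.2], [0, -8.4, -22, 0.25], [0, -10.1, -26.5, 0.3], [0, -11.8, -31, 0.35], [0, -13.5, -35.5, 0.4], [2, -15.2, -40, 0.446], [5, -16.8, -44.3, 0.446]]
  claw: 1
  newtons: 40

```text
time_s: 1.1
tool_pos: [562.4, -295.9, 185.5]
ee_rot: [-2.159, 0.136, 2.153]
ft_force: [0.7, -0.5, -0.4]
finger_gap: -0.2
```

Run:
```python
from h import *
print(go(press(-85.5,20),-97.15), go(press(-85.5,9),-97.15))
```

```text
shift cm [ 6.69 -0.29  0.37] turn -0.001 | tcp [ 562.4 -295.9  185.5] yaw -97.21 tilt [-57.3  -0. ] j1,5,6 [-0.5   1.01  1.19] t 1.1 F [ 0.7 -0.5 -0.4] gap -0.2
shift cm [ 7.66 -0.29  0.88] turn -0.001 | tcp [ 562.4 -295.9  185.5] yaw -97.21 tilt [-57.3  -0. ] j1,5,6 [-0.5   1.01  1.19] t 1.1 F [ 0.7 -0.5 -0.4] gap -0.2
[ 6.68847948 -0.29210887  0.36552317] [ 7.65831438 -0.29147442  0.88457988]
```

Call:
play_rows:
  targets:
    - [[1.3, -0.3, 0.1, 0], [2.6, -0.3, 0.2, 0], [4, -0.3, 0.3, 0], [5.3, -0.3, 0.35, 0], [6.1, -0.3, 0.37, 0], [6.7, -0.3, 0.37, 0], [7, -0.3, 0.53, 0], [7.3, -0.3, 0.7, 0], [7.6, -0.3, 0.85, 0], [7.66, -0.3, 0.88, 0]]

```text
time_s: 2.1
tool_pos: [554.0, -291.8, 108.8]
ee_rot: [-2.159, 0.136, 2.154]
ft_force: [0.9, 0.3, 0.2]
finger_gap: 0.2
```

```bash
cat > st.py <<'E'
from h import *
s=env.sense();P=s["tool_pos"]
print("local contact",tl(P-11*HX).round(2),"tip local",tl(P).round(1),"F",s["ft_force"].round(1),"FN",round(float(s["ft_force"]@NZ),1),"t",round(s["time_s"],2))
E
python3 st.py
```

```text
local contact [[ -0.14 -85.39   8.83]] tip local [[  9.6 -85.4  14. ]] F [0.9 0.3 0.2] FN 0.6 t 2.1
```

Call:
play_rows:
  targets:
    - [[0.05, 0, 0.03, 0], [0.1, 0, 0.06, 0], [0.16, 0, 0.08, 0], [0.21, 0, 0.11, 0], [0.26, 0, 0.14, 0], [0.32, 0, 0.17, 0], [0.37, 0, 0.2, 0], [0.42, 0, 0.22, 0], [0.48, 0, 0.25, 0], [0.53, 0, 0.28, 0]]

```text
time_s: 3.1
tool_pos: [551.2, -291.5, 103.4]
ee_rot: [-2.159, 0.136, 2.154]
ft_force: [-0.4, 0.7, -0.3]
finger_gap: -0.1
```

```bash
python3 st.py
```

```text
local contact [[ -0.11 -85.41   2.76]] tip local [[  9.6 -85.4   7.9]] F [-0.4  0.7 -0.3] FN -0.5 t 3.1
```

Call:
play_rows:
  targets:
    - [[0.04, 0, 0.02, 0], [0.07, 0, 0.04, 0], [0.11, 0, 0.06, 0], [0.14, 0, 0.07, 0], [0.18, 0, 0.09, 0], [0.21, 0, 0.11, 0], [0.25, 0, 0.13, 0], [0.28, 0, 0.15, 0], [0.32, 0, 0.17, 0], [0.35, 0, 0.19, 0]]

```text
time_s: 4.1
tool_pos: [549.6, -291.3, 100.2]
ee_rot: [-2.16, 0.136, 2.153]
ft_force: [-0.2, 0.6, 3.0]
finger_gap: -0.1
```

```bash
python3 st.py
```

```text
local contact [[-1.000e-02 -8.545e+01 -8.500e-01]] tip local [[  9.7 -85.4   4.3]] F [-0.2  0.6  3. ] FN 2.5 t 4.1
```

Call:
play_rows:
  targets:
    - [[0.03, 0, 0.01, 0], [0.05, 0, 0.03, 0], [0.08, 0, 0.04, 0], [0.11, 0, 0.06, 0], [0.13, 0, 0.07, 0], [0.16, 0, 0.08, 0], [0.18, 0, 0.1, 0], [0.21, 0, 0.11, 0], [0.24, 0, 0.13, 0], [0.26, 0, 0.14, 0]]

```text
time_s: 5.1
tool_pos: [548.8, -291.3, 98.4]
ee_rot: [-2.161, 0.137, 2.152]
ft_force: [-0.6, 1.3, 6.6]
finger_gap: -0.4
```

```bash
python3 st.py
```

```text
local contact [[  0.13 -85.51  -2.78]] tip local [[  9.8 -85.5   2.4]] F [-0.6  1.3  6.6] FN 5.5 t 5.1
```

Call:
play_rows:
  targets:
    - [[0.03, 0, 0.02, 0], [0.07, 0, 0.04, 0], [0.1, 0, 0.06, 0], [0.14, 0, 0.08, 0], [0.18, 0, 0.09, 0], [0.21, 0, 0.11, 0], [0.24, 0, 0.13, 0], [0.28, 0, 0.15, 0], [0.32, 0, 0.17, 0], [0.35, 0, 0.19, 0]]

```text
time_s: 6.1
tool_pos: [547.3, -291.1, 95.5]
ee_rot: [-2.163, 0.137, 2.151]
ft_force: [-0.3, 2.1, 6.9]
finger_gap: 0.2
```

```bash
python3 st.py
python3 - <<'E'
from h import *
for n in("scene","top"):
    c=env.camera(n); np.save(n+"1.npy",c,allow_pickle=True)
s=load("scene1");t=load("top1")
crop(s.im,200,165,330,290,6,"pics/s1.png");crop(t.im,395,165,495,240,8,"pics/t1.png")
E
```

```text
local contact [[  0.21 -85.55  -6.03]] tip local [[  9.9 -85.5  -0.9]] F [-0.3  2.1  6.9] FN 5.9 t 6.1
```

View pics/s1.png

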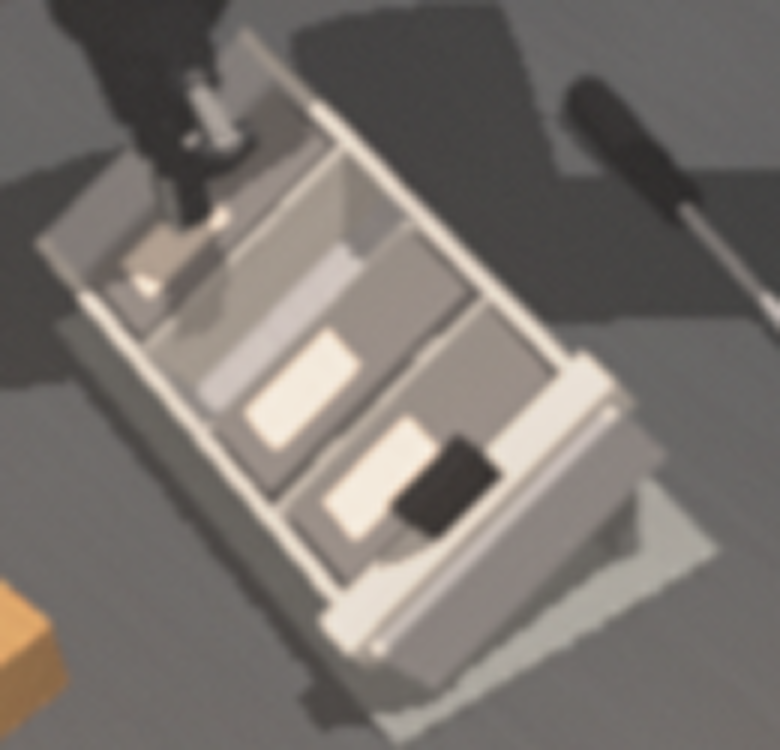

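Call:
play_rows:
  targets:
    - [[0.03, 0, 0.01, 0], [0.05, 0, 0.03, 0], [0.08, 0, 0.04, 0], [0.11, 0, 0.06, 0], [0.13, 0, 0.07, 0], [0.16, 0, 0.08, 0], [0.18, 0, 0.1, 0], [0.21, 0, 0.11, 0], [0.24, 0, 0.13, 0], [0.26, 0, 0.14, 0]]

```text
time_s: 7.2
tool_pos: [546.8, -291.1, 94.1]
ee_rot: [-2.165, 0.138, 2.149]
ft_force: [0.6, 3.5, 13.2]
finger_gap: -0.0
```

```bash
python3 st.py
```

```text
local contact [[  0.39 -85.6   -7.47]] tip local [[ 10.1 -85.6  -2.3]] F [ 0.6  3.5 13.2] FN 11.7 t 7.2
```

Call:
play_rows:
  targets:
    - [[0.03, 0, 0.01, 0], [0.05, 0, 0.03, 0], [0.08, 0, 0.04, 0], [0.11, 0, 0.06, 0], [0.13, 0, 0.07, 0], [0.16, 0, 0.08, 0], [0.18, 0, 0.1, 0], [0.21, 0, 0.11, 0], [0.24, 0, 0.13, 0], [0.26, 0, 0.14, 0]]

```text
time_s: 8.2
tool_pos: [547.1, -291.4, 93.8]
ee_rot: [-2.169, 0.139, 2.145]
ft_force: [-0.7, 3.7, 20.5]
finger_gap: -0.3
```

```bash
python3 st.py
python3 - <<'E'
from h import *
go(press(28.5,30,0),-97.15)
E
```

```text
local contact [[  0.8  -85.81  -7.64]] tip local [[ 10.5 -85.8  -2.5]] F [-0.7  3.7 20.5] FN 17.6 t 8.2
shift cm [ -3.36 -11.43  -1.71] turn -0.002 | tcp [ 547.1 -291.4   93.8] yaw -97.25 tilt [-57.29   0.09] j1,5,6 [-0.51  0.81  1.19] t 8.2 F [-0.7  3.7 20.5] gap -0.3
```

Run:
```python
from h import *
go(press(28.5,1,0),-97.15); go(press(85.5,1,0),-97.15)
```

```text
shift cm [ -0.82 -11.43  -0.32] turn -0.002 | tcp [ 547.1 -291.4   93.8] yaw -97.25 tilt [-57.29   0.09] j1,5,6 [-0.51  0.81  1.19] t 8.2 F [-0.7  3.7 20.5] gap -0.3
shift cm [ -0.82 -17.13  -0.32] turn -0.002 | tcp [ 547.1 -291.4   93.8] yaw -97.25 tilt [-57.29   0.09] j1,5,6 [-0.51  0.81  1.19] t 8.2 F [-0.7  3.7 20.5] gap -0.3
```

Call:
play_rows:
  targets:
    - [[-1, 0, -0.3, 0], [-2.5, 0, -1, 0], [-3.2, -3, -1.3, 0], [-3.2, -6, -1.3, 0], [-3.2, -9, -1.3, 0], [-3, -11.4, -1.3, 0], [-2.2, -11.4, -1, 0], [-1.4, -11.4, -0.6, 0], [-0.9, -11.4, -0.35, 0], [-0.8, -11.4, -0.3, 0]]

```text
time_s: 9.2
tool_pos: [563.7, -179.3, 100.8]
ee_rot: [-2.167, 0.14, 2.146]
ft_force: [-0.4, -0.5, 0.6]
finger_gap: -0.1
```

```bash
python3 st.py
```

```text
local contact [[-0.29 27.4  -0.25]] tip local [[ 9.4 27.4  4.9]] F [-0.4 -0.5  0.6] FN 0.4 t 9.2
```

Call:
play_rows:
  targets:
    - [[0.06, 0, 0.03, 0], [0.12, 0, 0.06, 0], [0.18, 0, 0.1, 0], [0.25, 0, 0.13, 0], [0.31, 0, 0.16, 0], [0.37, 0, 0.2, 0], [0.43, 0, 0.23, 0], [0.5, 0, 0.26, 0], [0.56, 0, 0.3, 0], [0.62, 0, 0.33, 0]]

```text
time_s: 10.2
tool_pos: [561.3, -179.6, 95.7]
ee_rot: [-2.169, 0.141, 2.143]
ft_force: [-0.2, 2.6, 8.3]
finger_gap: -0.5
```

```bash
python3 st.py
```

```text
local contact [[ 0.05 26.89 -5.87]] tip local [[ 9.8 26.9 -0.7]] F [-0.2  2.6  8.3] FN 7.1 t 10.2
```

Call:
play_rows:
  targets:
    - [[0.04, 0, 0.02, 0], [0.07, 0, 0.04, 0], [0.11, 0, 0.06, 0], [0.14, 0, 0.07, 0], [0.18, 0, 0.09, 0], [0.21, 0, 0.11, 0], [0.25, 0, 0.13, 0], [0.28, 0, 0.15, 0], [0.32, 0, 0.17, 0], [0.35, 0, 0.19, 0]]

```text
time_s: 11.2
tool_pos: [560.9, -180.2, 94.2]
ee_rot: [-2.172, 0.143, 2.14]
ft_force: [-0.8, 0.5, 16.9]
finger_gap: 0.1
```

```bash
python3 st.py
python3 - <<'E'
from h import *
go(press(85.5,1,0),-97.15)
E
```

```text
local contact [[ 0.55 26.19 -7.34]] tip local [[10.3 26.2 -2.2]] F [-0.8  0.5 16.9] FN 14.5 t 11.2
shift cm [-0.77 -5.93 -0.33] turn -0.004 | tcp [ 560.9 -180.2   94.2] yaw -97.39 tilt [-57.29   0.13] j1,5,6 [-0.33  0.77  1.37] t 11.2 F [-0.8  0.5 16.9] gap 0.1
```

Call:
play_rows:
  targets:
    - [[-1, 0, -0.3, 0], [-2, 0, -0.9, 0], [-2.5, -2, -1.2, 0], [-2.5, -4, -1.2, 0], [-2.5, -5.9, -1.2, 0], [-2, -5.9, -0.9, 0], [-1.5, -5.9, -0.6, 0], [-1, -5.9, -0.4, 0], [-0.7, -5.9, -0.3, 0], [-0.4, -5.9, -0.13, 0]]

```text
time_s: 12.2
tool_pos: [569.5, -122.5, 97.6]
ee_rot: [-2.172, 0.144, 2.14]
ft_force: [0.3, 0.6, 0.1]
finger_gap: 0.4
```

```bash
python3 st.py
```

```text
local contact [[ 0.11 84.56 -3.71]] tip local [[ 9.8 84.6  1.5]] F [0.3 0.6 0.1] FN 0.2 t 12.2
```

Force is zero at −3.7 here, while the others were touching by about −0.5, so this case is at most slightly proud. A gentle 5 mm probe will settle it.

Call:
play_rows:
  targets:
    - [[0.04, 0, 0.02, 0], [0.09, 0, 0.05, 0], [0.13, 0, 0.07, 0], [0.18, 0, 0.09, 0], [0.22, 0, 0.12, 0], [0.26, 0, 0.14, 0], [0.31, 0, 0.16, 0], [0.35, 0, 0.19, 0], [0.4, 0, 0.21, 0], [0.44, 0, 0.24, 0]]

```text
time_s: 13.2
tool_pos: [568.3, -122.4, 94.4]
ee_rot: [-2.174, 0.144, 2.137]
ft_force: [-0.5, 0.6, 11.5]
finger_gap: -0.0
```

```bash
python3 st.py
```

```text
local contact [[ 0.51 84.49 -7.05]] tip local [[10.2 84.5 -1.9]] F [-0.5  0.6 11.5] FN 9.9 t 13.2
```

Call:
play_rows:
  targets:
    - [[0.03, 0, 0.01, 0], [0.05, 0, 0.03, 0], [0.08, 0, 0.04, 0], [0.11, 0, 0.06, 0], [0.13, 0, 0.07, 0], [0.16, 0, 0.08, 0], [0.18, 0, 0.1, 0], [0.21, 0, 0.11, 0], [0.24, 0, 0.13, 0], [0.26, 0, 0.14, 0]]

```text
time_s: 14.2
tool_pos: [568.7, -122.4, 94.0]
ee_rot: [-2.179, 0.145, 2.133]
ft_force: [-2.5, 1.1, 20.4]
finger_gap: 0.1
```

```bash
python3 st.py
python3 - <<'E'
from h import *
go([492.5,289,250],72.7)
E
```

```text
local contact [[ 1.05 84.47 -7.22]] tip local [[10.8 84.5 -2.1]] F [-2.5  1.1 20.4] FN 16.8 t 14.2
shift cm [-15.97 -39.77  12.55] turn -2.97 | tcp [ 568.7 -122.4   94. ] yaw -97.44 tilt [-57.28   0.15] j1,5,6 [-0.23  0.76  1.47] t 14.2 F [-2.5  1.1 20.4] gap 0.1
```

Call:
play_rows:
  targets:
    - [[-4, 0, 0, -0.14], [-8, 0, 0.5, -0.28], [-11, -3, 1.5, -0.42], [-13, -7, 3, -0.57], [-15, -11, 4, -0.72], [-16, -15, 5, -0.86], [-16, -19, 6.5, -1.0], [-16, -23, 7.5, -1.15], [-16, -27, 9, -1.3], [-16, -31, 10, -1.45]]

```text
time_s: 15.2
tool_pos: [505.1, 200.2, 250.6]
ee_rot: [1.394, 1.066, -1.373]
ft_force: [1.1, 0.6, -0.5]
finger_gap: 0.2
```

Run:
```python
from h import *
go([492.7,289,180],72.7)
for n in("top","scene"):
    c=env.camera(n); np.save(n+"2.npy",c,allow_pickle=True)
s=load("scene2");t=load("top2")
crop(s.im,200,165,330,290,6,"pics/s2.png");crop(t.im,330,170,460,240,6,"pics/t2.png")
```

```text
shift cm [ 6.99 -3.49 -8.33] turn -1.513 | tcp [505.1 200.2 250.6] yaw -14.0 tilt [-57.28   1.17] j1,5,6 [0.36 1.05 0.61] t 15.2 F [ 1.1  0.6 -0.5] gap 0.2
```

View pics/s2.png

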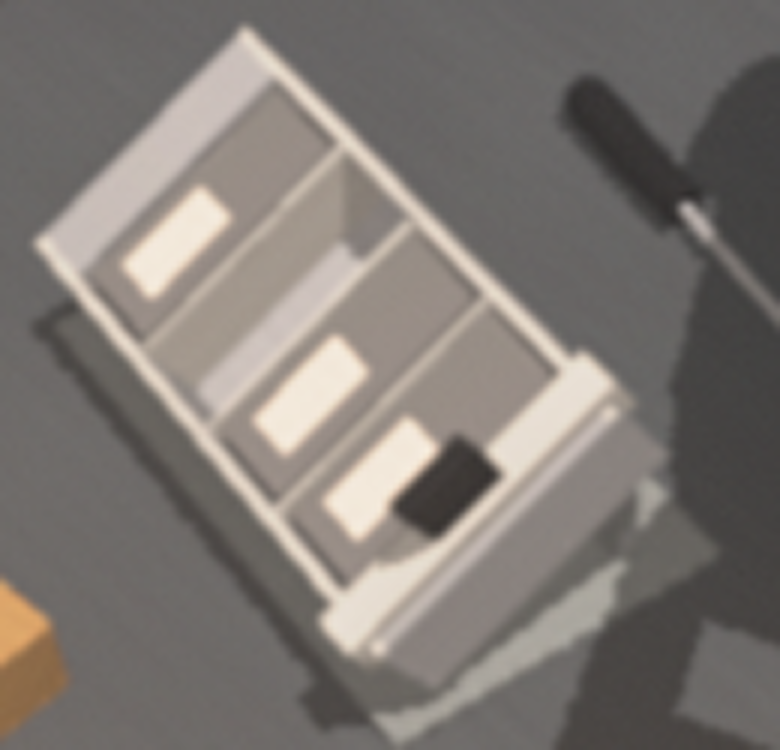

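View pics/t2.png

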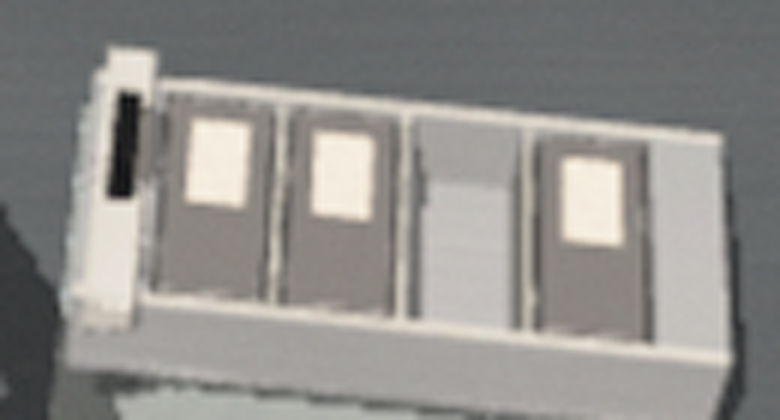

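Run:
```python
from h import *
s=load("scene0");t=load("top0")
print("flask",tri(t,np.array([222,140.]),s,np.array([336,378.])), s.onz([333,410],0))
print("tape",t.onz([255,281],24))
go([492.7,289,180],72.7)
```

```text
flask (array([720.52405775, 260.59320684, 167.92245026]), array([ 0.07212534, -0.04717155]), array([0.12528808, 0.02955288])) [[721.46822345 258.90579854   0.        ]]
tape [[360.12664819 189.04911996  24.        ]]
shift cm [ 7.   -3.45 -8.07] turn -1.511 | tcp [505.4 202.7 250.7] yaw -13.89 tilt [-57.28   1.18] j1,5,6 [0.37 1.05 0.61] t 15.3 F [ 0.5 -0.2 -0.3] gap -0.1
```

```bash
cat >> h.py <<'E'
def ax():
    M=R.from_rotvec(env.sense()["ee_rot"]).as_matrix(); print("tool x horiz deg",np.degrees(M[:2,0]).round(2))
E
python3 -c "
from h import *
ax()"
```

```text
tool x horiz deg [ 1.15 -0.25]
```

Call:
play_rows:
  targets:
    - [[0, -0.6, -1.4, -0.14], [0, -1.2, -2.8, -0.29], [0, -1.8, -4.2, -0.44], [0, -2.3, -5.5, -0.59], [0, -2.8, -6.6, -0.74], [1, -3.2, -7.4, -0.88], [2, -3.4, -7.9, -1.03], [3, -3.45, -8.1, -1.18], [5, -3.45, -8.1, -1.33], [6.5, -3.45, -8.1, -1.48]]
  claw: 0

```text
time_s: 16.3
tool_pos: [492.3, 288.4, 183.7]
ee_rot: [0.255, 1.536, -0.259]
ft_force: [-0.6, -0.1, -0.0]
finger_gap: 85.2
```

Run:
```python
from h import *
go([493.3,289,93],72.7);ax()
```

```text
shift cm [ 9.07  0.08 -0.1 ] turn -0.026 | tcp [492.3 288.4 183.7] yaw 71.18 tilt [-57.28   0.06] j1,5,6 [ 0.52  0.93 -0.72] t 16.3 F [-0.6 -0.1 -0. ] gap 85.2
tool x horiz deg [ 1.08 -0.31]
```

Call:
play_rows:
  targets:
    - [[1, 0.08, -0.1, -0.026], [3, 0.08, -0.1, -0.026], [5, 0.08, -0.1, -0.026], [6.5, 0.08, -0.1, -0.026], [7.5, 0.08, -0.1, -0.026], [8.2, 0.08, -0.1, -0.026], [8.7, 0.08, -0.1, -0.026], [9, 0.08, -0.1, -0.026], [9.07, 0.08, -0.1, -0.026], [9.07, 0.08, -0.1, -0.026]]

```text
time_s: 17.3
tool_pos: [493.5, 289.1, 93.3]
ee_rot: [0.235, 1.538, -0.238]
ft_force: [0.8, 0.3, -0.3]
finger_gap: 85.3
```

Call:
play_rows:
  targets:
    - [[0, 0, 0, 0], [0, 0, 0, 0], [0, 0, 0, 0], [0, 0, 0, 0], [0, 0, 0, 0], [0, 0, 0, 0], [0, 0, 0, 0], [0, 0, 0, 0], [-0.5, 0, 0, 0], [-1.5, 0, 0, 0]]
  claw: 1
  newtons: 35

```text
time_s: 18.3
tool_pos: [492.4, 288.8, 107.8]
ee_rot: [0.234, 1.54, -0.24]
ft_force: [-0.3, -0.5, -2.3]
finger_gap: 47.8
```

Run:
```python
from h import *
c=env.camera("scene"); np.save("scene3.npy",c,allow_pickle=True)
crop(c["image"],300,230,480,380,4,"pics/s3.png")
go([530,125,49+8],80);ax()
```

```text
shift cm [  5.43 -14.62   8.27] turn -0.128 | tcp [493.5 289.5 109.8] yaw 72.67 tilt [-57.28   0.09] j1,5,6 [ 0.52  0.78 -0.74] t 18.35 F [ 1.6  1.1 -0.5] gap 47.5
tool x horiz deg [ 1.15 -0.27]
```

View pics/s3.png

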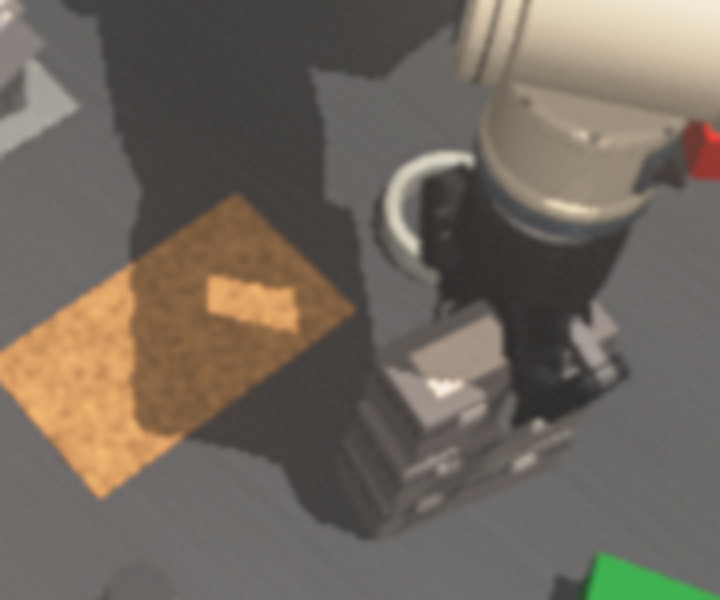

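Run:
```python
from h import *
go([542.5,118,40],83.3);go([542.5,118,9.2],83.3)
```

```text
shift cm [  7.16 -14.92   9.64] turn -0.186 | tcp [493.5 289.5 109.8] yaw 72.67 tilt [-57.28   0.09] j1,5,6 [ 0.52  0.78 -0.74] t 18.35 F [ 1.6  1.1 -0.5] gap 47.5
shift cm [ 10.24 -14.92   9.57] turn -0.186 | tcp [493.5 289.5 109.8] yaw 72.67 tilt [-57.28   0.09] j1,5,6 [ 0.52  0.78 -0.74] t 18.35 F [ 1.6  1.1 -0.5] gap 47.5
```

Call:
play_rows:
  targets:
    - [[-1, 0, 0, 0], [-1.5, -1, 0.7, 0], [-1.5, -3.5, 2.3, -0.03], [-1.5, -6.5, 4.2, -0.07], [-1.5, -9.5, 6.2, -0.11], [-0.5, -12, 8, -0.15], [1, -14, 9.2, -0.186], [3, -14.9, 9.64, -0.186], [5, -14.92, 9.64, -0.186], [7, -14.92, 9.64, -0.186]]

```text
time_s: 19.35
tool_pos: [543.0, 116.6, 41.4]
ee_rot: [0.09, 1.548, -0.095]
ft_force: [0.4, 0.5, -2.2]
finger_gap: 47.8
```

Run:
```python
from h import *
go([542.5,118,9.2],83.3)
```

```text
shift cm [ 3.22  0.14 -0.13] turn -0.001 | tcp [543.  116.6  41.4] yaw 83.25 tilt [-57.28  -0.12] j1,5,6 [ 0.19  0.63 -1.25] t 19.35 F [ 0.4  0.5 -2.2] gap 47.8
```

Call:
play_rows:
  targets:
    - [[0.4, 0, 0, 0], [0.9, 0, 0, 0], [1.4, 0, 0, 0], [1.9, 0, 0, 0], [2.3, 0, 0, 0], [2.6, 0, 0, 0], [2.9, 0, 0, 0], [3.1, 0, 0, 0], [3.2, 0, 0, 0], [3.25, 0, 0, 0]]

```text
time_s: 20.35
tool_pos: [543.6, 116.4, 8.9]
ee_rot: [0.09, 1.548, -0.095]
ft_force: [0.2, 0.2, -1.3]
finger_gap: 47.7
```

Run:
```python
from h import *
go([542.5,118,9.2],83.3)
```

```text
shift cm [-0.03  0.14 -0.13] turn -0.001 | tcp [543.6 116.4   8.9] yaw 83.24 tilt [-57.28  -0.12] j1,5,6 [ 0.19  0.57 -1.25] t 20.35 F [ 0.2  0.2 -1.3] gap 47.7
```

Call:
play_rows:
  targets:
    - [[0.1, 0, 0, 0], [0.1, 0, 0, 0], [0.1, 0, 0, 0], [0.1, 0, 0, 0], [0.1, 0, 0, 0], [0, 0, 0, 0], [-1.5, 0, 0, 0], [-4, 0, 0, 0], [-8, 0, 0, 0], [-13, 0, 0, 0]]
  claw: 0

```text
time_s: 21.35
tool_pos: [539.6, 116.8, 139.8]
ee_rot: [0.089, 1.551, -0.096]
ft_force: [1.0, -0.6, 0.7]
finger_gap: 85.5
```

Run:
```python
from h import *
for n in("top","scene"):
    c=env.camera(n); np.save(n+"4.npy",c,allow_pickle=True)
s=load("scene4");t=load("top4")
crop(s.im,290,260,480,380,4,"pics/s4.png");crop(t.im,185,165,315,265,6,"pics/t4.png")
```

```text
(no output)
```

View pics/s4.png

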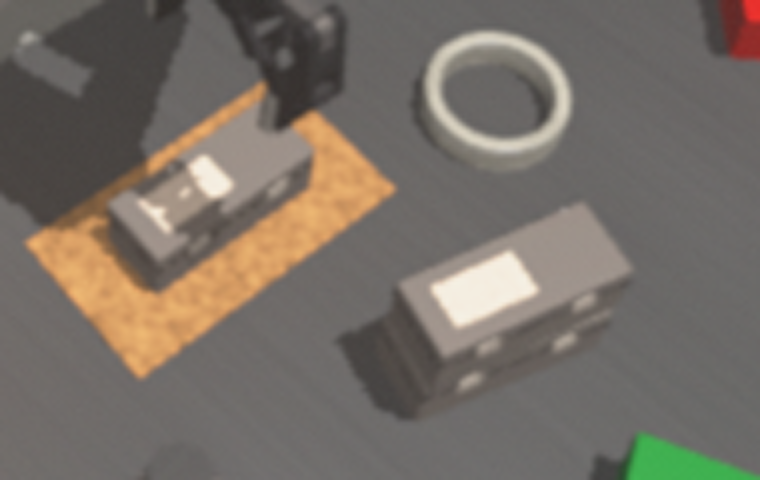

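View pics/t4.png

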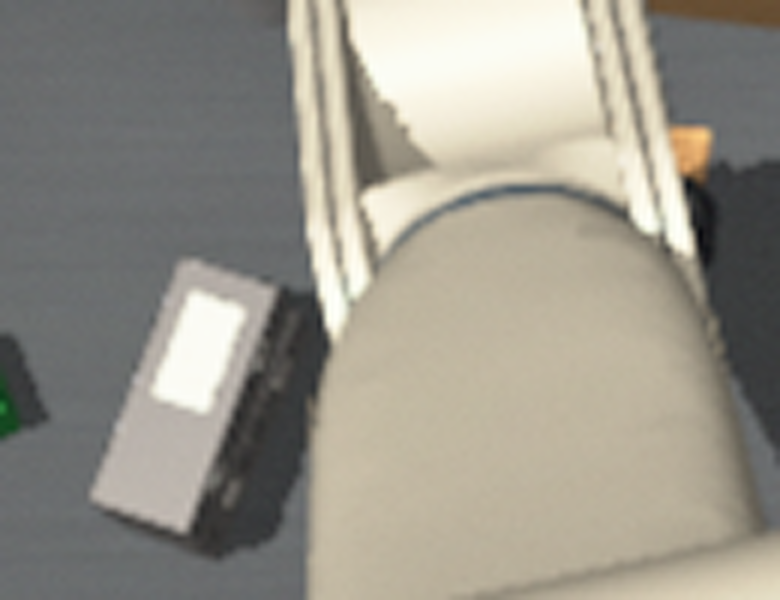

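The top case sits on the mat in the scene view at about (343,308). The middle case's lid is now exposed at scene (425,330) and top (217,229), and I'm measuring it next.

```bash
cat >> h.py <<'E'
def lid(c,box,th,z,name=None,pth=190):
    x0,y0,x1,y1=box
    g=cv2.cvtColor(c.im,cv2.COLOR_BGR2GRAY)[y0:y1,x0:x1]
    g=cv2.resize(g,None,fx=4,fy=4,interpolation=cv2.INTER_CUBIC)
    m=(g>th).astype(np.uint8); m=cv2.morphologyEx(m,cv2.MORPH_OPEN,np.ones((25,25)));n,lab,st,_=cv2.connectedComponentsWithStats(m)
    k=1+st[1:,4].argmax(); m=(lab==k).astype(np.uint8)
    cn=max(cv2.findContours(m,0,cv2.CHAIN_APPROX_NONE)[0],key=cv2.contourArea)
    f=lambda q:c.onz((q[:,0]+.5)/4-.5+[x0,y0],z)[:,:2].astype(np.float32)
    print("lid",cv2.minAreaRect(f(cn)))
    cn2=max(cv2.findContours((g>pth).astype(np.uint8),0,1)[0],key=cv2.contourArea)
    print("patch",cv2.minAreaRect(f(cn2)))
    if name:
        o=cv2.resize(c.im[y0:y1,x0:x1],None,fx=4,fy=4,interpolation=cv2.INTER_CUBIC); cv2.drawContours(o,[cn],-1,(0,0,255),1); cv2.imwrite(name,o)
E
python3 - <<'E'
from h import *
lid(load("top4"),(192,200,236,265),128,88,"pics/l4t.png")
lid(load("scene4"),(380,305,465,370),130,88,"pics/l4s.png")
lid(load("scene4"),(310,280,375,340),118,47,"pics/l4m.png")
go([490,290,150],72.7)
E
python3 -c "
import cv2,numpy as np
a=cv2.imread('pics/l4t.png');b=cv2.imread('pics/l4s.png');h=max(a.shape[0],b.shape[0])
o=np.zeros((h,a.shape[1]+b.shape[1],3),np.uint8);o[:a.shape[0],:a.shape[1]]=a;o[:b.shape[0],a.shape[1]:]=b;cv2.imwrite('pics/l4.png',o)"
```

```text
lid ((493.5012512207031, 290.4056701660156), (48.838958740234375, 120.34123992919922), 70.514404296875)
patch ((512.22021484375, 283.4332275390625), (31.3780574798584, 55.1952018737793), 70.07583618164062)
lid ((492.9060363769531, 289.5752258300781), (50.734161376953125, 117.9218978881836), 70.8575668334961)
patch ((510.35955810546875, 280.8718566894531), (28.29657745361328, 52.44057083129883), 70.19174194335938)
lid ((561.9703979492188, 133.97476196289062), (108.33889770507812, 194.18026733398438), 83.91039276123047)
patch ((544.81884765625, 114.35963439941406), (28.445392608642578, 17.471073150634766), 84.70326232910156)
shift cm [-0.61 16.44 -7.47] turn 0.184 | tcp [545.  117.9 146.1] yaw 83.25 tilt [-57.27   0.09] j1,5,6 [ 0.2   0.82 -1.25] t 21.45 F [-0.   0.5  0.3] gap 85.1
```

View pics/l4.png

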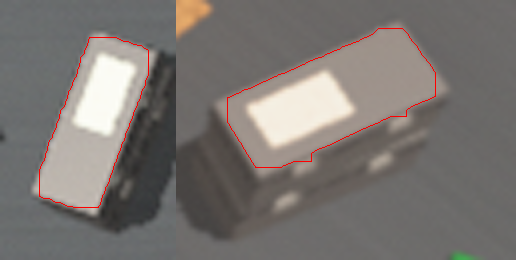

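Run:
```python
from h import *
go([484.6,292.8,110],70.5);go([484.6,292.8,74],70.5)
```

```text
shift cm [ 3.37 16.65 -8.17] turn 0.223 | tcp [545.  117.9 146.1] yaw 83.25 tilt [-57.27   0.09] j1,5,6 [ 0.2   0.82 -1.25] t 21.45 F [-0.   0.5  0.3] gap 85.1
shift cm [ 6.97 16.65 -8.28] turn 0.223 | tcp [545.  117.9 146.1] yaw 83.25 tilt [-57.27   0.09] j1,5,6 [ 0.2   0.82 -1.25] t 21.45 F [-0.   0.5  0.3] gap 85.1
```

Call:
play_rows:
  targets:
    - [[0, 2.5, -1.2, 0.03], [0, 6, -3, 0.08], [0, 9.5, -4.7, 0.13], [0, 13, -6.4, 0.18], [0.5, 15.5, -7.6, 0.21], [1.5, 16.65, -8.17, 0.223], [3, 16.65, -8.2, 0.223], [4.5, 16.65, -8.2, 0.223], [5.8, 16.65, -8.25, 0.223], [6.6, 16.65, -8.28, 0.223]]

```text
time_s: 22.45
tool_pos: [484.1, 291.5, 75.9]
ee_rot: [0.268, 1.523, -0.266]
ft_force: [-0.7, -0.4, 0.0]
finger_gap: 85.5
```

Run:
```python
from h import *
go([484.6,292.8,74],70.5)
```

```text
shift cm [ 0.19  0.14 -0.01] turn -0.001 | tcp [484.1 291.5  75.9] yaw 70.42 tilt [-57.27   0.39] j1,5,6 [ 0.53  0.7  -0.68] t 22.45 F [-0.7 -0.4  0. ] gap 85.5
```

Call:
play_rows:
  targets:
    - [[0.19, 0.14, 0, 0], [0.19, 0.14, 0, 0], [0.19, 0.14, 0, 0], [0.19, 0.14, 0, 0], [0.19, 0.14, 0, 0], [0.19, 0.14, 0, 0], [0.19, 0.14, 0, 0], [0.1, 0.14, 0, 0], [-0.5, 0.14, 0, 0], [-1.5, 0.14, 0, 0]]
  claw: 1
  newtons: 40

```text
time_s: 23.45
tool_pos: [483.5, 292.6, 90.8]
ee_rot: [0.268, 1.525, -0.267]
ft_force: [0.1, 0.2, -1.3]
finger_gap: 47.1
```

Run:
```python
from h import *
c=env.camera("scene"); np.save("scene5.npy",c,allow_pickle=True)
crop(c["image"],360,280,480,380,6,"pics/s5.png")
go([500,290,100],70.5);ax()
```

```text
shift cm [-0.67  0.21  1.58] turn -0.001 | tcp [484.6 293.3  92.8] yaw 70.42 tilt [-57.27   0.46] j1,5,6 [ 0.53  0.73 -0.68] t 23.5 F [-0.6  0.1 -1. ] gap 47.4
tool x horiz deg [ 1.82 -0.16]
```

View pics/s5.png

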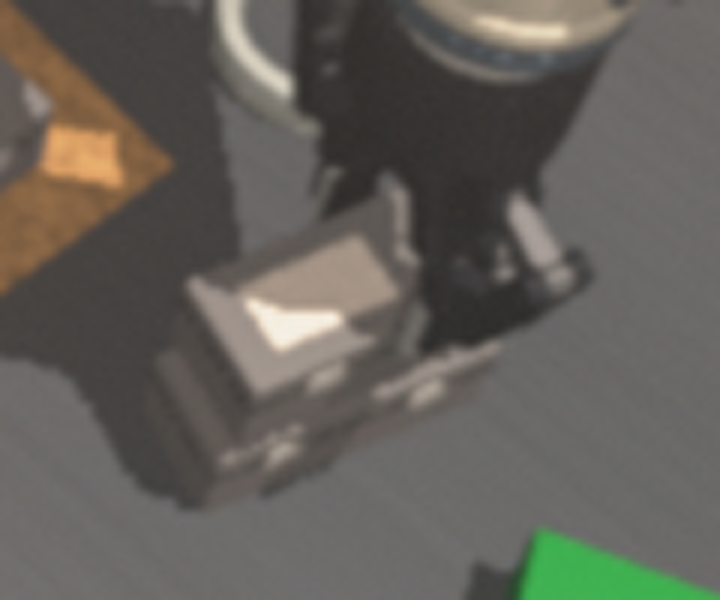

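Call:
play_rows:
  targets:
    - [[-0.3, 0, 0, 0], [-0.8, 0, 0, 0], [-1.4, 0, 0, 0], [-2, 0, 0, 0], [-3, 0, 0, 0], [-4, 0, 0, 0], [-5.5, 0, 0, 0], [-7, 0, 0, 0], [-8.5, 0, 0, 0], [-10, 0, 0, 0]]

```text
time_s: 24.5
tool_pos: [481.5, 293.6, 194.5]
ee_rot: [0.27, 1.522, -0.265]
ft_force: [0.6, 1.0, -2.0]
finger_gap: 47.1
```

Run:
```python
from h import *
c=env.camera("scene"); np.save("scene6.npy",c,allow_pickle=True)
crop(c["image"],350,210,490,380,4,"pics/s6.png")
go(tw([0,-28.5,60])[0],82.85);ax()
```

```text
shift cm [  4.65 -47.05  26.27] turn -0.217 | tcp [482.7 294.4 196.9] yaw 70.42 tilt [-57.26   0.66] j1,5,6 [ 0.54  0.93 -0.68] t 24.55 F [-0.1  0.3 -0.5] gap 46.9
tool x horiz deg [ 2.04 -0.03]
```

View pics/s6.png

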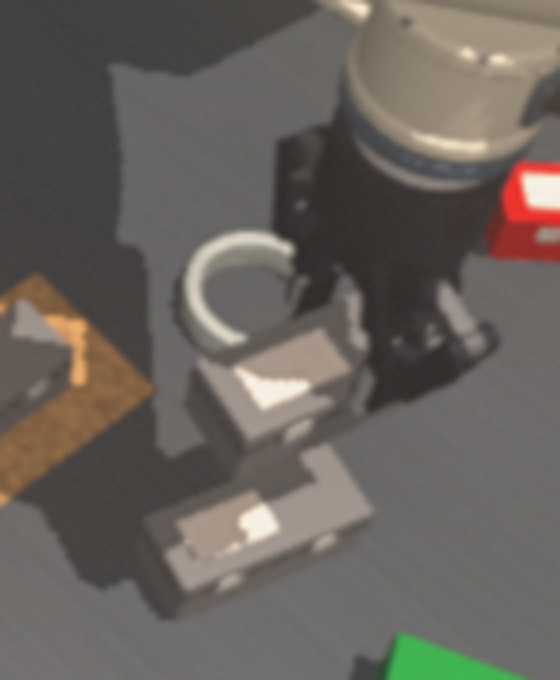

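Run:
```python
from h import *
c=load("scene6")
yaw=np.radians(70.42-90); u=np.array([np.cos(yaw),np.sin(yaw),0]); n=np.array([-u[1],u[0],0])
P=np.array([482.7,294.4,196.9])
for px in((406,310.7),(405,309.5),(407,312)):
    X=c.onplane(np.array(px,float),P,n)[0]; print(X.round(1),"along",(X-P)@u,"dz from tcp",X[2]-P[2])
```

```text
[543.9 272.6 204.7] along 64.98440143950847 dz from tcp 7.848479406944506
[547.1 271.5 211.6] along 68.39135628510232 dz from tcp 14.659248117715123
[540.6 273.8 197.4] along 61.450074082883695 dz from tcp 0.509347675707744
```

Run:
```python
from h import *
c=load("scene6")
crop(c.im,388,280,453,335,12,"pics/s6z.png")
```

```text
(no output)
```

View pics/s6z.png

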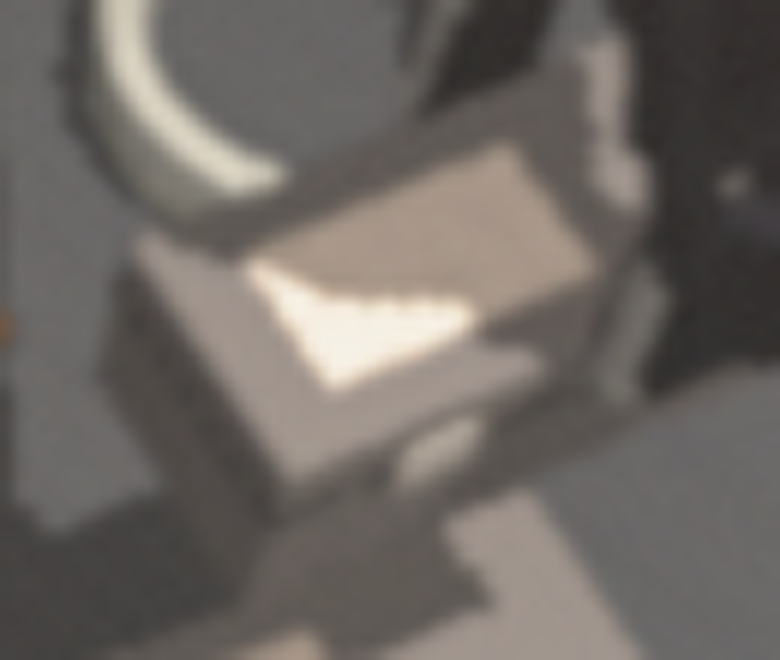

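Run:
```python
from h import *
c=load("scene6")
yaw=np.radians(70.42-90); u=np.array([np.cos(yaw),np.sin(yaw),0]); n=np.array([-u[1],u[0],0])
P=np.array([482.7,294.4,196.9])
for px in((405,309.9),(411.5,306.4),(433.5,296.7)):
    X=c.onplane(np.array(px,float),P,n)[0]; print("along",(X-P)@u,"dz from tcp",X[2]-P[2])
```

```text
along 68.10327539654683 dz from tcp 13.00339332077678
along 54.19516665843608 dz from tcp 15.771130817938086
along 4.554001599715378 dz from tcp 16.27342532270788
```

```bash
cat >> h.py <<'E'
YL=np.array([-np.sin(TY),np.cos(TY),0])
def hand(X,Z,y=-27.8): return TP+HX*X+YL*y+np.array([0,0,Z])
E
python3 - <<'E'
from h import *
go(hand(-11,95),82.85);go(hand(-11,70),82.85)
E
```

```text
shift cm [  0.31 -47.77  22.58] turn -0.217 | tcp [482.7 294.4 196.9] yaw 70.42 tilt [-57.26   0.66] j1,5,6 [ 0.54  0.93 -0.68] t 24.55 F [-0.1  0.3 -0.5] gap 46.9
shift cm [  2.81 -47.8   22.49] turn -0.217 | tcp [482.7 294.4 196.9] yaw 70.42 tilt [-57.26   0.66] j1,5,6 [ 0.54  0.93 -0.68] t 24.55 F [-0.1  0.3 -0.5] gap 46.9
```

Call:
play_rows:
  targets:
    - [[0, -1, 0.5, 0], [0, -3, 1.4, -0.01], [0, -6, 2.8, -0.03], [0, -9.5, 4.5, -0.05], [0, -13, 6.1, -0.07], [0, -16.5, 7.8, -0.09], [0, -20, 9.4, -0.11], [0, -23.5, 11.1, -0.13], [0, -27, 12.8, -0.15], [0, -30, 14.2, -0.16]]

```text
time_s: 25.55
tool_pos: [515.2, -38.4, 198.0]
ee_rot: [0.144, 1.531, -0.14]
ft_force: [0.6, 1.2, -2.1]
finger_gap: 46.9
```

Run:
```python
from h import *
go(hand(-11,95),82.85);go(hand(-11,70),82.85);ax()
```

```text
shift cm [  0.29 -18.62   5.46] turn -0.057 | tcp [515.2 -38.4 198. ] yaw 79.59 tilt [-57.26   0.32] j1,5,6 [-0.1   0.89 -1.49] t 25.55 F [ 0.6  1.2 -2.1] gap 46.9
shift cm [  2.79 -18.64   5.38] turn -0.057 | tcp [515.2 -38.4 198. ] yaw 79.59 tilt [-57.26   0.32] j1,5,6 [-0.1   0.89 -1.49] t 25.55 F [ 0.6  1.2 -2.1] gap 46.9
tool x horiz deg [ 2.   -0.05]
```

Call:
play_rows:
  targets:
    - [[0, -3.2, 1, -0.01], [0, -6.4, 2, -0.02], [0, -9.5, 3, -0.03], [0, -12.5, 4, -0.04], [0, -15, 4.7, -0.05], [0, -17, 5.1, -0.057], [0, -18.2, 5.35, -0.057], [0.5, -18.6, 5.4, -0.057], [1.3, -18.64, 5.4, -0.057], [2, -18.64, 5.4, -0.057]]

```text
time_s: 26.55
tool_pos: [534.7, -230.6, 177.8]
ee_rot: [0.099, 1.535, -0.096]
ft_force: [0.9, -0.3, -2.2]
finger_gap: 47.0
```

Run:
```python
from h import *
for n in("scene","top"):
    c=env.camera(n); np.save(n+"7.npy",c,allow_pickle=True)
    b=(195,130,325,260) if n=="scene" else (330,160,470,250)
    crop(c["image"],*b,5,f"pics/{n}7.png")
go(hand(-11,61.5),82.85);ax()
```

```text
shift cm [ 1.48 -0.12  0.07] turn 0.001 | tcp [ 534.3 -230.2  177.2] yaw 82.9 tilt [-57.27   0.27] j1,5,6 [-0.43  0.91 -1.89] t 26.65 F [-0.   0.2 -2.1] gap 46.9
tool x horiz deg [1.84 0.04]
```

View pics/scene7.png

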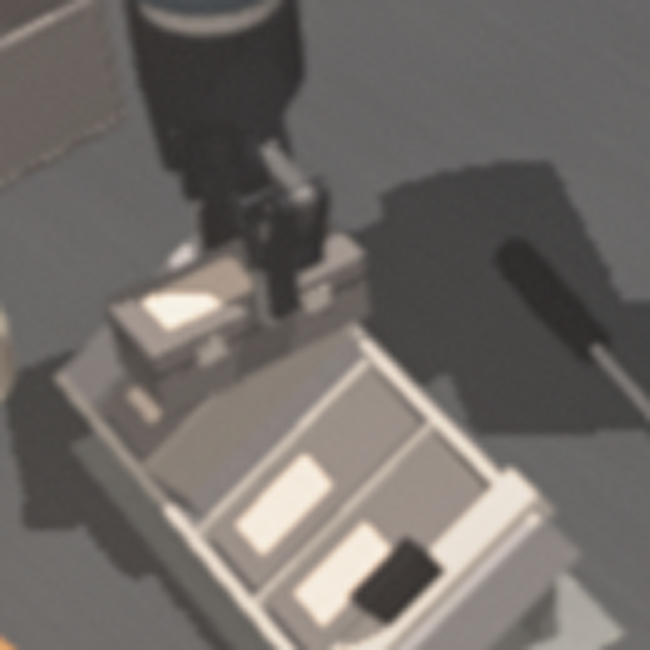

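View pics/top7.png

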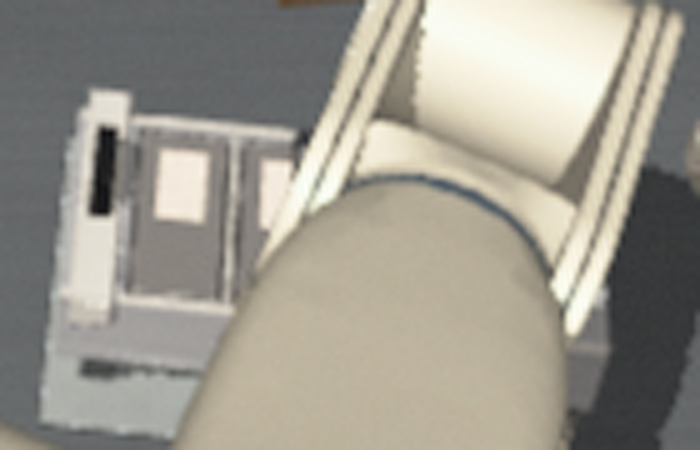

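Run:
```python
from h import *
go(hand(-11,61.5),82.85);go(hand(-6,50),82.85);go(hand(1.5,33),82.85)
```

```text
shift cm [ 1.48 -0.12  0.07] turn 0.001 | tcp [ 534.3 -230.2  177.2] yaw 82.9 tilt [-57.27   0.27] j1,5,6 [-0.43  0.91 -1.89] t 26.65 F [-0.   0.2 -2.1] gap 46.9
shift cm [ 2.64 -0.12  0.53] turn 0.001 | tcp [ 534.3 -230.2  177.2] yaw 82.9 tilt [-57.27   0.27] j1,5,6 [-0.43  0.91 -1.89] t 26.65 F [-0.   0.2 -2.1] gap 46.9
shift cm [ 4.37 -0.13  1.23] turn 0.001 | tcp [ 534.3 -230.2  177.2] yaw 82.9 tilt [-57.27   0.27] j1,5,6 [-0.43  0.91 -1.89] t 26.65 F [-0.   0.2 -2.1] gap 46.9
```

Call:
play_rows:
  targets:
    - [[0.4, -0.12, 0, 0], [0.8, -0.12, 0, 0], [1.2, -0.12, 0.05, 0], [1.5, -0.12, 0.07, 0], [1.7, -0.12, 0.15, 0], [1.9, -0.12, 0.25, 0], [2.1, -0.12, 0.32, 0], [2.3, -0.12, 0.4, 0], [2.5, -0.12, 0.47, 0], [2.64, -0.12, 0.53, 0]]

```text
time_s: 27.65
tool_pos: [541.9, -232.6, 152.0]
ee_rot: [0.098, 1.533, -0.096]
ft_force: [3.7, 0.0, 6.1]
finger_gap: 46.9
```

Run:
```python
from h import *
go(hand(1.5,33),82.85);ax()
```

```text
shift cm [1.83 0.03 0.52] turn 0.001 | tcp [ 541.9 -232.6  152. ] yaw 82.9 tilt [-57.26   0.21] j1,5,6 [-0.43  0.86 -1.89] t 27.65 F [3.7 0.  6.1] gap 46.9
tool x horiz deg [ 2.04 -0.04]
```

Call:
play_rows:
  targets:
    - [[0.2, 0, 0.06, 0], [0.4, 0, 0.12, 0], [0.6, 0, 0.18, 0], [0.8, 0, 0.24, 0], [1.0, 0, 0.3, 0], [1.2, 0, 0.36, 0], [1.4, 0, 0.42, 0], [1.6, 0, 0.48, 0], [1.8, 0, 0.54, 0], [2.0, 0, 0.6, 0]]

```text
time_s: 28.65
tool_pos: [550.9, -234.1, 133.3]
ee_rot: [0.097, 1.528, -0.097]
ft_force: [4.7, 0.2, 5.0]
finger_gap: 46.6
```

Run:
```python
from h import *
c=env.camera("scene"); np.save("scene8.npy",c,allow_pickle=True)
crop(c["image"],195,130,325,260,6,"pics/s8.png")
go(hand(1.5,30),82.85);ax()
```

```text
shift cm [ 0.2   0.07 -0.35] turn 0.001 | tcp [ 551.  -234.   133.1] yaw 82.89 tilt [-57.25   0.15] j1,5,6 [-0.43  0.83 -1.89] t 28.7 F [5.8 0.8 5.7] gap 47.0
tool x horiz deg [ 2.33 -0.14]
```

View pics/s8.png

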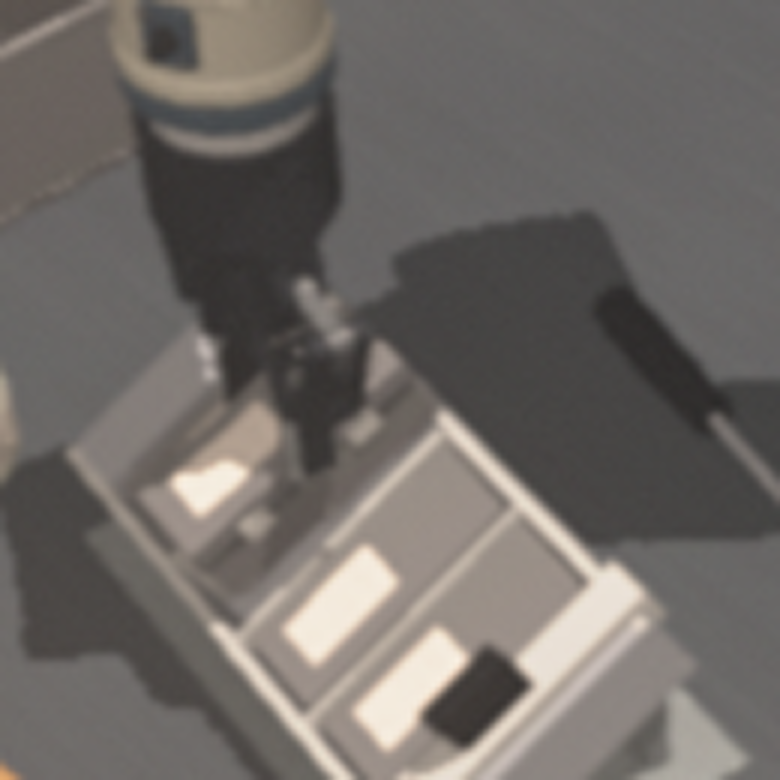

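Run:
```python
from h import *
c=load("scene8")
crop(c.im,210,175,265,230,14,"pics/s8z.png")
p0=tw([0,-28,0])[0]
for px in((221.7,217.1),(225.7,212.7)):
    print(tl(c.onplane(np.array(px),p0,YL)).round(1))
print("tcp local",tl([551,-234,133.1]).round(1))
```

```text
[[ 47.3 -28.   48.9]]
[[ 32.3 -28.   49.7]]
tcp local [[-10.8 -28.4  30.7]]
```

View pics/s8z.png

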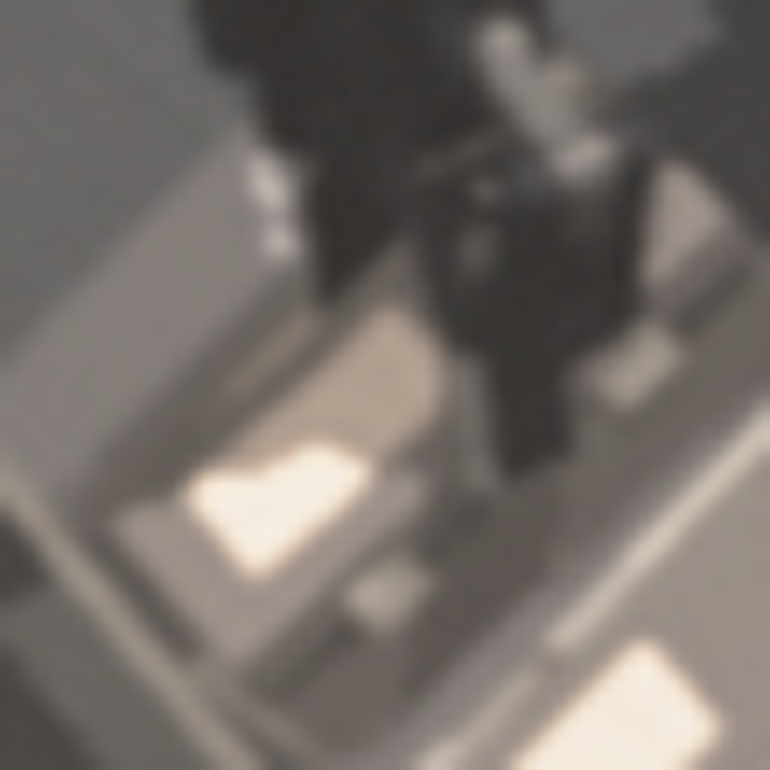

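Call:
play_rows:
  targets:
    - [[0.1, 0, 0.03, 0], [0.2, 0, 0.06, 0], [0.3, 0, 0.1, 0], [0.4, 0, 0.13, 0], [0.5, 0, 0.16, 0], [0.6, 0, 0.2, 0], [0.7, 0, 0.23, 0], [0.8, 0, 0.26, 0], [0.8, 0, 0.26, 0], [0.8, 0, 0.26, 0]]

```text
time_s: 29.7
tool_pos: [554.4, -234.6, 125.3]
ee_rot: [0.097, 1.527, -0.097]
ft_force: [4.5, 0.2, 3.7]
finger_gap: 47.0
```

Run:
```python
from h import *
c=env.camera("scene"); np.save("scene9.npy",c,allow_pickle=True)
c=Cam(c)
crop(c.im,205,170,275,230,11,"pics/s9z.png")
go(hand(1.5,30),82.85);ax();print(tl(env.sense()["tool_pos"]))
```

```text
shift cm [-0.59  0.08 -0.65] turn 0.001 | tcp [ 554.4 -234.6  125.3] yaw 82.89 tilt [-57.25   0.13] j1,5,6 [-0.43  0.81 -1.89] t 29.75 F [ 5.4 -0.6  4.3] gap 46.9
tool x horiz deg [ 2.38 -0.17]
[[ -4.1260262  -28.57652086  25.39371625]]
```

View pics/s9z.png

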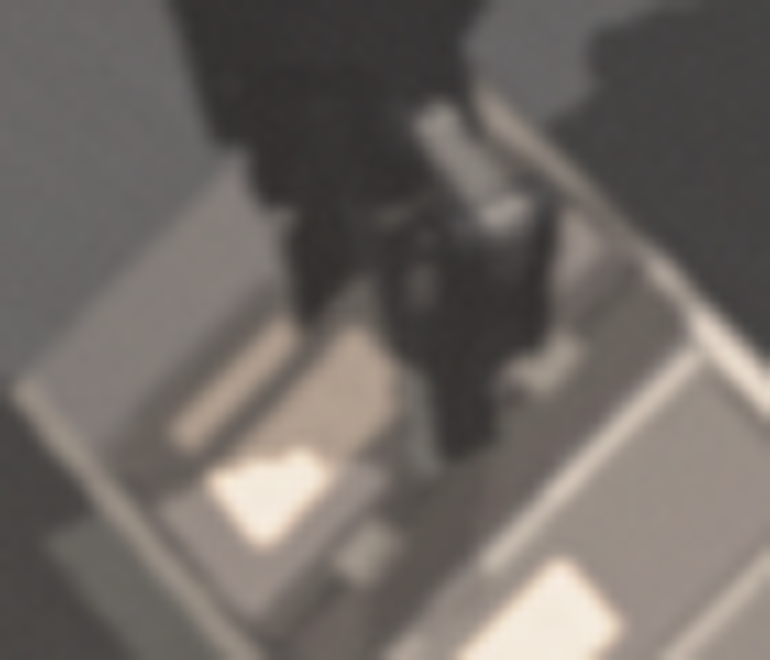

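Run:
```python
from h import *
c=load("scene9")
p0=tw([0,-28.5,0])[0]
for px in((223.7,220.4),(225.9,216.1),(219.1,215.4),(228.3,225.4)):
    print(tl(c.onplane(np.array(px),p0,YL)).round(1))
```

```text
[[ 51.5 -28.5  34.4]]
[[ 39.2 -28.5  39.7]]
[[ 47.6 -28.5  59.5]]
[[ 55.5 -28.5   8.2]]
```

Call:
play_rows:
  targets:
    - [[-0.1, 0, 0.05, 0], [-0.2, 0, 0.1, 0], [-0.35, 0, 0.19, 0], [-0.5, 0, 0.26, 0], [-0.65, 0, 0.34, 0], [-0.8, 0, 0.42, 0], [-0.88, 0, 0.47, 0], [-0.88, 0, 0.47, 0], [-0.88, 0, 0.47, 0], [-0.88, 0, 0.47, 0]]

```text
time_s: 30.75
tool_pos: [558.6, -235.1, 134.2]
ee_rot: [0.097, 1.527, -0.097]
ft_force: [-0.3, -0.3, -1.2]
finger_gap: 47.1
```

Run:
```python
from h import *
for n in("scene","top"):
    c=env.camera(n); np.save(n+"10.npy",c,allow_pickle=True)
c=load("scene10")
crop(c.im,205,170,275,230,11,"pics/s10z.png")
crop(load("top10").im,385,160,475,240,8,"pics/t10z.png")
go(hand(1.5,30),82.85);ax();print(tl(env.sense()["tool_pos"]))
```

```text
shift cm [ 0.28  0.08 -1.11] turn 0.001 | tcp [ 558.5 -235.1  134.2] yaw 82.89 tilt [-57.25   0.13] j1,5,6 [-0.43  0.84 -1.88] t 30.85 F [-0.1 -0.3 -2. ] gap 47.1
tool x horiz deg [ 2.37 -0.16]
[[ -4.5734662  -28.61426964  35.23219203]]
```

View pics/s10z.png

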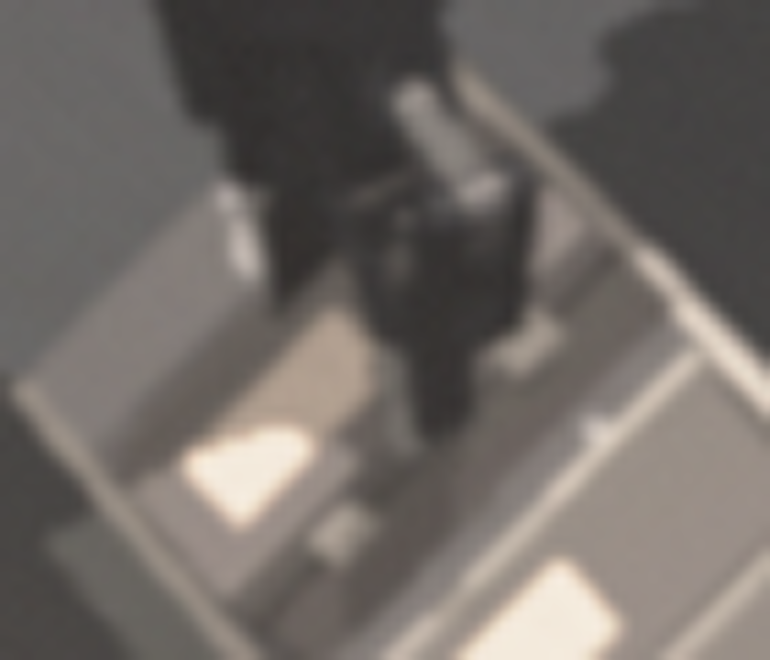

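View pics/t10z.png

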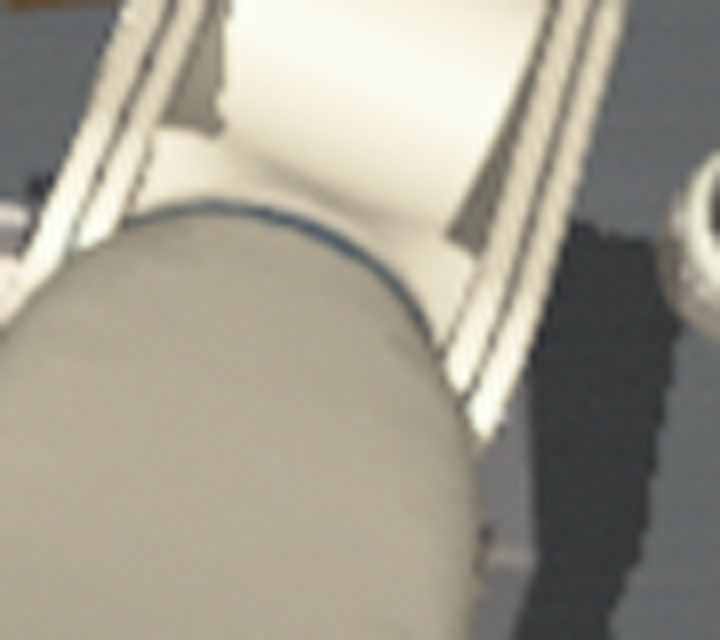

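Run:
```python
from h import *
c=load("scene0")
yaw=np.radians(-17.3);u=np.array([np.cos(yaw),np.sin(yaw),0]);v=np.array([-u[1],u[0],0])
C=np.array([493.2,289,110.])
L=[]
for px in((415.1,336.4),(439.5,324.3)):
    X=c.onplane(np.array(px),C+24*v,v)[0]; l=[(X-C)@u,X[2]-110]; L.append(l); print("latch case frame",np.round(l,1))
L=np.array(L)
c=load("scene10")
for y in(-4.6,-3.5,-5.5):
    p0=tw([0,y,0])[0]
    Q=np.array([tl(c.onplane(np.array(px),p0,YL))[0] for px in((235.4,217.7),(252.2,200.4))])[:,[0,2]]
    d=Q[0]-Q[1]; dl=L[0]-L[1]
    ang=np.arctan2(d[1],d[0])-np.arctan2(dl[1],dl[0])
    rot=np.array([[np.cos(ang),-np.sin(ang)],[np.sin(ang),np.cos(ang)]])
    ctr=Q.mean(0)-rot@L.mean(0)
    print(y,Q.round(1),"len",np.hypot(*d).round(1),np.hypot(*dl).round(1),"ang rel tray deg (+ = far end high)",np.degrees(ang).round(1),"centre",ctr.round(1))
```

```text
latch case frame [34.1 16.6]
latch case frame [-27.3  14.6]
-4.6 [[ 24.1  37.5]
 [-36.1  37.7]] len 60.3 61.4 ang rel tray deg (+ = far end high) -2.1 centre [-9.9 22.1]
-3.5 [[ 23.9  38.8]
 [-36.2  39. ]] len 60.2 61.4 ang rel tray deg (+ = far end high) -2.1 centre [-10.1  23.4]
-5.5 [[ 24.3  36.4]
 [-36.   36.6]] len 60.3 61.4 ang rel tray deg (+ = far end high) -2.1 centre [-9.8 21.1]
```

Run:
```python
from h import *
c=load("scene10")
for z in(42,44,46):
    p=TP+NZ*z
    for px in((216.3,213.1),(225.2,224),(221,211.8),(226.3,217.5)): print(z,tl(c.onplane(np.array(px),p,NZ)).round(1))
```

```text
42 [[ 52.4 -56.4  42. ]]
42 [[ 53.1 -10.1  42. ]]
42 [[ 41.1 -48.2  42. ]]
42 [[ 40.4 -22.4  42. ]]
44 [[ 52.1 -54.6  44. ]]
44 [[52.7 -8.4 44. ]]
44 [[ 40.8 -46.3  44. ]]
44 [[ 40.  -20.6  44. ]]
46 [[ 51.7 -52.8  46. ]]
46 [[52.3 -6.7 46. ]]
46 [[ 40.4 -44.5  46. ]]
46 [[ 39.7 -18.8  46. ]]
```

Call:
play_rows:
  targets:
    - [[0.06, 0.05, 0.12, 0], [0.13, 0.05, 0.25, 0], [0.2, 0.05, 0.38, 0], [0.3, 0.05, 0.55, 0], [0.4, 0.05, 0.75, 0], [0.47, 0.05, 0.88, 0], [0.6, 0.05, 0.81, 0], [0.75, 0.05, 0.74, 0], [0.9, 0.05, 0.65, 0], [1.0, 0.05, 0.6, 0]]

```text
time_s: 31.85
tool_pos: [564.7, -235.4, 124.2]
ee_rot: [0.097, 1.527, -0.097]
ft_force: [-1.3, -1.1, -1.9]
finger_gap: 46.7
```

```bash
python3 st.py
```

```text
local contact [[ -4.17 -28.05  24.19]] tip local [[  5.5 -28.   29.4]] F [-1.3 -1.1 -1.9] FN -2.2 t 31.85
```

Call:
play_rows:
  targets:
    - [[0.16, 0, -0.08, 0], [0.32, 0, -0.17, 0], [0.48, 0, -0.25, 0], [0.64, 0, -0.34, 0], [0.8, 0, -0.42, 0], [0.96, 0, -0.51, 0], [1.12, 0, -0.6, 0], [1.28, 0, -0.68, 0], [1.44, 0, -0.77, 0], [1.59, 0, -0.85, 0]]

```text
time_s: 32.85
tool_pos: [556.9, -234.3, 107.8]
ee_rot: [0.097, 1.527, -0.097]
ft_force: [-0.7, 0.2, -2.2]
finger_gap: 47.2
```

```bash
python3 st.py;python3 - <<'E'
from h import *
c=env.camera("scene"); np.save("scene11.npy",c,allow_pickle=True)
c=Cam(c)
crop(c.im,205,170,275,230,11,"pics/s11z.png")
E
```

```text
local contact [[ -3.48 -28.01   5.99]] tip local [[  6.2 -28.   11.2]] F [-0.7  0.2 -2.2] FN -2.3 t 32.85
```

View pics/s11z.png

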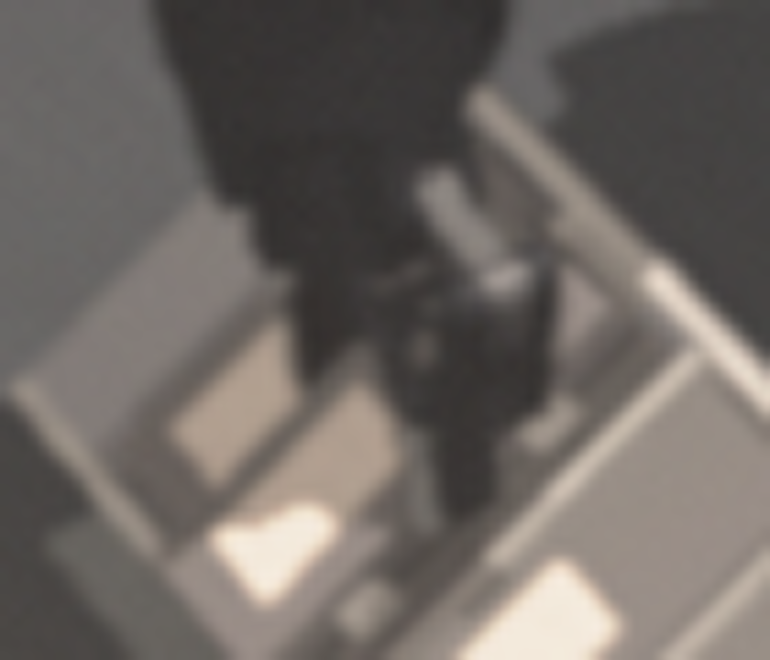

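Call:
play_rows:
  targets:
    - [[0.1, 0, -0.05, 0], [0.2, 0, -0.1, 0], [0.3, 0, -0.16, 0], [0.4, 0, -0.21, 0], [0.5, 0, -0.26, 0], [0.6, 0, -0.31, 0], [0.7, 0, -0.37, 0], [0.78, 0, -0.42, 0], [0.85, 0, -0.46, 0], [0.9, 0, -0.48, 0]]

```text
time_s: 33.9
tool_pos: [552.0, -233.6, 98.4]
ee_rot: [0.097, 1.528, -0.097]
ft_force: [-2.2, 0.4, 0.8]
finger_gap: 47.0
```

```bash
python3 st.py
```

```text
local contact [[ -3.37 -27.91  -4.67]] tip local [[  6.3 -27.9   0.5]] F [-2.2  0.4  0.8] FN -0.4 t 33.9
```

Call:
play_rows:
  targets:
    - [[-0.05, 0, 0, 0], [-0.1, 0, 0, 0], [-0.15, 0, 0, 0], [-0.2, 0, 0, 0], [-0.3, 0, 0, 0], [-0.5, 0, 0, 0], [-1.5, 0, 0, 0], [-3, 0, 0, 0], [-4.5, 0, 0, 0], [-6, 0, 0, 0]]
  claw: 0

```text
time_s: 34.9
tool_pos: [549.9, -233.7, 160.3]
ee_rot: [0.097, 1.527, -0.097]
ft_force: [-0.6, -0.7, -0.3]
finger_gap: 85.3
```

```bash
python3 st.py;python3 - <<'E'
from h import *
c=env.camera("scene"); np.save("scene12.npy",c,allow_pickle=True)
c=Cam(c)
crop(c.im,195,150,325,270,6,"pics/s12z.png")
go(press(-28.5,8,0),82.85);ax()
E
```

```text
local contact [[-34.3  -28.22  49.05]] tip local [[-24.6 -28.2  54.2]] F [-0.6 -0.7 -0.3] FN -0.6 t 34.9
shift cm [5.52 0.01 0.72] turn 0.001 | tcp [ 551.2 -234.3  162.8] yaw 82.88 tilt [-57.24   0.06] j1,5,6 [-0.43  0.88 -1.89] t 34.95 F [ 1.3 -0.7  2.4] gap 85.5
tool x horiz deg [ 2.57 -0.26]
```

View pics/s12z.png

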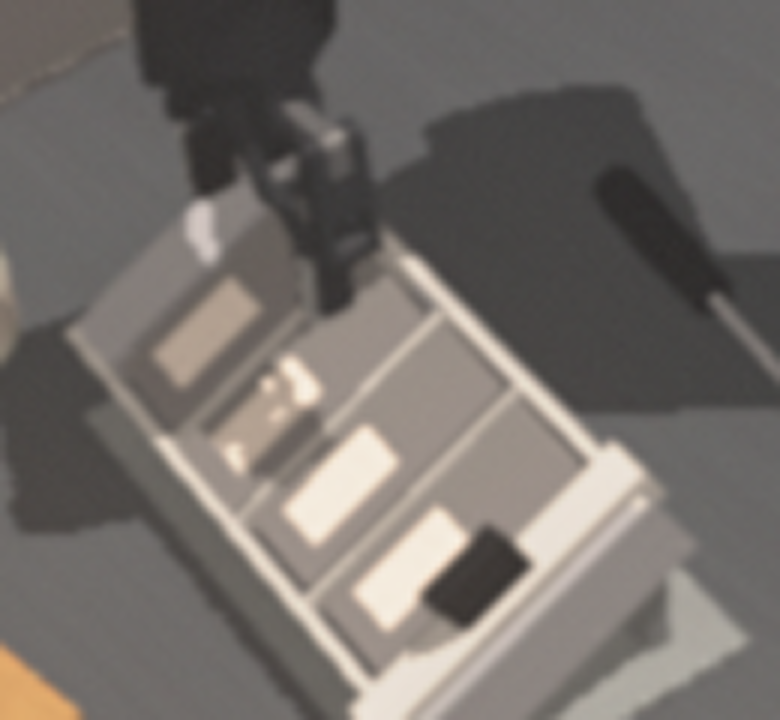

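Call:
play_rows:
  targets:
    - [[0, 0, 0.2, 0], [0, 0, 0.5, 0], [0, 0, 0.8, 0], [1, 0, 0.9, 0], [2.2, 0, 0.9, 0], [3.4, 0, 0.85, 0], [4.6, 0, 0.8, 0], [5.5, 0, 0.7, 0], [5.9, 0, 0.5, 0], [6.1, 0, 0.42, 0]]
  claw: 1

```text
time_s: 35.95
tool_pos: [557.5, -234.9, 101.3]
ee_rot: [0.096, 1.525, -0.098]
ft_force: [-0.3, 0.5, 0.9]
finger_gap: 0.1
```

```bash
python3 st.py
```

```text
local contact [[  0.25 -28.47   0.53]] tip local [[ 10.  -28.5   5.7]] F [-0.3  0.5  0.9] FN 0.6 t 35.95
```

Call:
play_rows:
  targets:
    - [[0.1, 0, -0.05, 0], [0.2, 0, -0.1, 0], [0.3, 0, -0.16, 0], [0.4, 0, -0.21, 0], [0.5, 0, -0.26, 0], [0.58, 0, -0.31, 0], [0.66, 0, -0.35, 0], [0.72, 0, -0.38, 0], [0.77, 0, -0.41, 0], [0.8, 0, -0.43, 0]]

```text
time_s: 36.95
tool_pos: [554.4, -234.6, 94.3]
ee_rot: [0.096, 1.523, -0.098]
ft_force: [-2.0, 1.7, 11.1]
finger_gap: 0.0
```

```bash
python3 st.py;python3 - <<'E'
from h import *
go([543.6,116.4,140],83.25)
E
```

```text
local contact [[  0.76 -28.56  -7.09]] tip local [[ 10.5 -28.6  -1.9]] F [-2.   1.7 11.1] FN 8.7 t 36.95
shift cm [-4.77 34.7  -5.22] turn -0.007 | tcp [ 554.4 -234.6   94.3] yaw 82.87 tilt [-57.24   0.07] j1,5,6 [-0.43  0.75 -1.89] t 36.95 F [-2.   1.7 11.1] gap 0.0
```

Run:
```python
from h import *
for n in("scene","top"):
    c=env.camera(n); np.save(n+"13.npy",c,allow_pickle=True)
lid(load("top13"),(192,205,238,268),126,44,"pics/a.png")
lid(load("scene13"),(380,315,465,375),130,44,"pics/b.png")
print("mat case");lid(load("top13"),(255,185,305,255),95,47,"pics/c.png",pth=200)
lid(load("scene13"),(305,275,375,340),90,47,"pics/d.png",pth=200)
ims=[cv2.imread(f"pics/{k}.png") for k in "abcd"];h=max(i.shape[0] for i in ims)
cv2.imwrite("pics/abcd.png",np.hstack([cv2.copyMakeBorder(i,0,h-i.shape[0],0,4,0) for i in ims])[:, :])
print(sum(i.shape[1] for i in ims))
```

```text
lid ((494.45831298828125, 289.133544921875), (48.83184814453125, 120.48920440673828), 68.2908935546875)
patch ((512.7246704101562, 281.5678405761719), (31.018341064453125, 55.09360122680664), 68.60005187988281)
lid ((493.97210693359375, 288.3734130859375), (52.14195251464844, 118.1762466430664), 67.6585693359375)
patch ((511.1627502441406, 278.8468017578125), (28.77192497253418, 52.95777893066406), 67.8528060913086)
mat case
lid ((529.55615234375, 119.19056701660156), (140.5105438232422, 200.52879333496094), 89.23388671875)
patch ((563.97900390625, 115.39380645751953), (29.658273696899414, 53.399227142333984), 82.60820770263672)
lid ((549.475341796875, 114.8492202758789), (173.80223083496094, 171.22836303710938), 45.219547271728516)
patch ((561.9201049804688, 112.54505920410156), (28.08420181274414, 51.5238151550293), 83.59102630615234)
1004
```

```bash
python3 -c "
import cv2;i=cv2.imread('pics/abcd.png');cv2.imwrite('pics/abcd2.png',cv2.resize(i,None,fx=.8,fy=.8))"
```

```text
(no output)
```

View pics/abcd2.png

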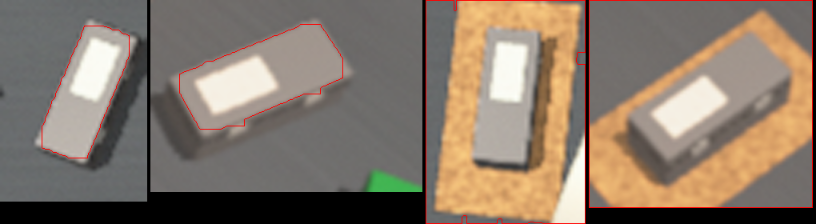

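Call:
play_rows:
  targets:
    - [[-2, 0, 0, 0], [-5, 0, 0, 0], [-8.5, 0.5, 0, 0], [-10.5, 3, -0.5, 0], [-10.5, 7, -1, 0], [-10.5, 11.5, -1.7, 0], [-10.5, 16, -2.4, 0], [-10.5, 20.5, -3.1, 0], [-10.5, 25, -3.8, 0], [-10.5, 29, -4.4, 0]]

```text
time_s: 38.05
tool_pos: [541.6, 61.2, 197.7]
ee_rot: [0.096, 1.523, -0.098]
ft_force: [1.4, -0.9, 0.4]
finger_gap: 0.4
```

Run:
```python
from h import *
go([543.6,116.4,100],83.25);go([543.6,116.4,8.4],83.25);ax()
```

```text
shift cm [ 9.74  5.49 -0.94] turn -0.006 | tcp [541.6  61.2 197.7] yaw 82.89 tilt [-57.23   0.07] j1,5,6 [ 0.1   0.9  -1.34] t 38.05 F [ 1.4 -0.9  0.4] gap 0.4
shift cm [18.89  5.48 -1.36] turn -0.006 | tcp [541.6  61.2 197.7] yaw 82.89 tilt [-57.23   0.07] j1,5,6 [ 0.1   0.9  -1.34] t 38.05 F [ 1.4 -0.9  0.4] gap 0.4
tool x horiz deg [ 2.63 -0.25]
```

Call:
play_rows:
  targets:
    - [[0, 1, -0.2, -0.006], [0, 2.5, -0.5, -0.006], [0, 4.2, -0.8, -0.006], [1, 5.2, -0.95, -0.006], [3, 5.5, -0.95, -0.006], [5.5, 5.5, -0.95, -0.006], [8, 5.5, -0.95, -0.006], [10.5, 5.5, -1, -0.006], [12.5, 5.5, -1.1, -0.006], [14, 5.5, -1.15, -0.006]]
  claw: 0

```text
time_s: 39.05
tool_pos: [542.6, 115.7, 55.3]
ee_rot: [0.091, 1.525, -0.095]
ft_force: [-0.3, 0.5, 1.2]
finger_gap: 85.3
```

Run:
```python
from h import *
go([543.6,116.4,8.4],83.25)
```

```text
shift cm [ 4.68  0.08 -0.12] turn -0.001 | tcp [542.6 115.7  55.3] yaw 83.18 tilt [-5.724e+01  1.000e-02] j1,5,6 [ 0.2   0.62 -1.24] t 39.05 F [-0.3  0.5  1.2] gap 85.3
```

Call:
play_rows:
  targets:
    - [[0.6, 0.08, -0.05, 0], [1.4, 0.08, -0.08, 0], [2.3, 0.08, -0.1, 0], [3.2, 0.08, -0.12, 0], [3.9, 0.08, -0.12, 0], [4.4, 0.08, -0.12, 0], [4.6, 0.08, -0.12, 0], [4.68, 0.08, -0.12, 0], [4.68, 0.08, -0.12, 0], [4.68, 0.08, -0.12, 0]]

```text
time_s: 40.05
tool_pos: [543.8, 116.4, 8.7]
ee_rot: [0.091, 1.524, -0.095]
ft_force: [0.1, -0.9, 1.1]
finger_gap: 84.9
```

Call:
play_rows:
  targets:
    - [[0, 0, 0, 0], [0, 0, 0, 0], [0, 0, 0, 0], [0, 0, 0, 0], [0, 0, 0, 0], [0, 0, 0, 0], [0, 0, 0, 0], [-0.5, 0, 0, 0], [-2, 0, 0, 0], [-4.5, 0, 0, 0]]
  claw: 1
  newtons: 50

```text
time_s: 41.05
tool_pos: [540.4, 116.4, 53.4]
ee_rot: [0.091, 1.528, -0.095]
ft_force: [0.7, 0.3, -2.1]
finger_gap: 47.7
```

Run:
```python
from h import *
go([494,288.2,80],68.1);go([494,288.2,50.5],68.1);ax()
```

```text
shift cm [-2.94 16.51 -6.53] turn 0.263 | tcp [540.4 116.4  53.4] yaw 83.18 tilt [-5.725e+01 -4.000e-02] j1,5,6 [ 0.2   0.62 -1.24] t 41.05 F [ 0.7  0.3 -2.1] gap 47.7
shift cm [ 1.000e-02  1.651e+01 -6.660e+00] turn 0.263 | tcp [540.4 116.4  53.4] yaw 83.18 tilt [-5.725e+01 -4.000e-02] j1,5,6 [ 0.2   0.62 -1.24] t 41.05 F [ 0.7  0.3 -2.1] gap 47.7
tool x horiz deg [ 2.34 -0.32]
```

Call:
play_rows:
  targets:
    - [[-1.5, 0, 0, 0], [-3, 1, -0.4, 0.02], [-3.5, 3, -1.2, 0.06], [-3.5, 6, -2.4, 0.1], [-3.5, 9, -3.6, 0.15], [-3.5, 12, -4.8, 0.2], [-3.3, 14.5, -5.8, 0.24], [-3, 16, -6.4, 0.263], [-2.5, 16.5, -6.55, 0.263], [-2, 16.5, -6.58, 0.263]]

```text
time_s: 42.05
tool_pos: [493.8, 288.5, 70.7]
ee_rot: [0.298, 1.509, -0.295]
ft_force: [0.5, 0.0, -1.8]
finger_gap: 47.5
```

Run:
```python
from h import *
go([494,288.2,49.7],68.1)
c=env.camera("scene"); crop(c["image"],370,270,480,380,6,"pics/s14.png")
```

```text
shift cm [ 2.1  -0.05 -0.06] turn 0.002 | tcp [493.8 288.5  70.7] yaw 68.23 tilt [-57.25   0.59] j1,5,6 [ 0.52  0.68 -0.64] t 42.05 F [ 0.5  0.  -1.8] gap 47.5
```

View pics/s14.png

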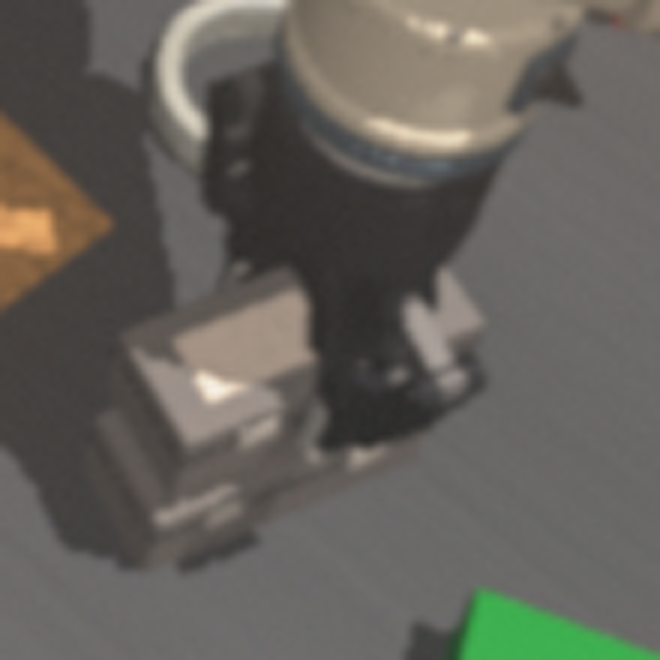

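Hovering about 21 mm above the bottom case and aligned with it. Lowering now.

Call:
play_rows:
  targets:
    - [[0.4, -0.03, 0, 0], [0.8, -0.05, 0, 0], [1.2, -0.05, -0.04, 0], [1.5, -0.05, -0.06, 0], [1.75, -0.05, -0.06, 0], [1.9, -0.05, -0.06, 0], [2.0, -0.05, -0.06, 0], [2.05, -0.05, -0.06, 0], [2.1, -0.05, -0.06, 0], [2.1, -0.05, -0.06, 0]]

```text
time_s: 43.1
tool_pos: [493.3, 287.1, 50.2]
ee_rot: [0.298, 1.51, -0.296]
ft_force: [-5.4, -2.4, 13.5]
finger_gap: 47.6
```

Run:
```python
from h import *
go([494,288.2,49.7],68.1)
```

```text
shift cm [0.05 0.12 0.02] turn 0.002 | tcp [493.3 287.1  50.2] yaw 68.19 tilt [-57.25   0.49] j1,5,6 [ 0.52  0.65 -0.64] t 43.1 F [-5.4 -2.4 13.5] gap 47.6
```

Call:
play_rows:
  targets:
    - [[-0.1, 0, 0, 0], [-0.3, 0.05, 0, 0], [-0.4, 0.12, 0.02, 0], [-0.4, 0.12, 0.02, 0], [-0.4, 0.12, 0.02, 0], [-0.3, 0.12, 0.02, 0], [-0.2, 0.12, 0.02, 0], [-0.1, 0.12, 0.02, 0], [-0.05, 0.12, 0.02, 0], [-0.03, 0.12, 0.02, 0]]

```text
time_s: 44.1
tool_pos: [493.8, 288.1, 50.5]
ee_rot: [0.298, 1.51, -0.296]
ft_force: [-1.3, 0.2, 0.0]
finger_gap: 47.4
```

Run:
```python
from h import *
go([494,288.2,49.7],68.1)
```

```text
shift cm [0.08 0.01 0.01] turn 0.002 | tcp [493.8 288.1  50.5] yaw 68.19 tilt [-57.25   0.48] j1,5,6 [ 0.52  0.65 -0.64] t 44.1 F [-1.3  0.2  0. ] gap 47.4
```

Call:
play_rows:
  targets:
    - [[0, 0, 0, 0], [0, 0, 0, 0], [0, 0, 0, 0], [0, 0, 0, 0], [-0.1, 0, 0, 0], [-0.4, 0, 0, 0], [-2, 0, 0, 0], [-5, 0, 0, 0], [-9, 0, 0, 0], [-13, 0, 0, 0]]
  claw: 0

```text
time_s: 45.1
tool_pos: [488.3, 288.9, 182.6]
ee_rot: [0.298, 1.51, -0.296]
ft_force: [-0.0, 0.7, -0.2]
finger_gap: 85.3
```

Run:
```python
from h import *
c=env.camera("scene"); crop(c["image"],370,270,480,380,6,"pics/s15.png")
go(tw([0,130.5,25])[0]+np.array([0,0,60]),82.85);go(tw([0,130.5,25])[0],82.85);ax()
print(tw([0,130.5,9]),tw([0,130.5,41]))
```

```text
shift cm [  1.12 -30.98  21.64] turn -0.256 | tcp [491.5 290.9 189.4] yaw 68.2 tilt [-57.23   0.93] j1,5,6 [ 0.53  0.91 -0.64] t 45.15 F [1.4 0.1 5.1] gap 85.4
shift cm [  7.11 -31.08  21.37] turn -0.256 | tcp [491.5 290.9 189.4] yaw 68.2 tilt [-57.23   0.93] j1,5,6 [ 0.53  0.91 -0.64] t 45.15 F [1.4 0.1 5.1] gap 85.4
tool x horiz deg [ 2.75 -0.1 ]
[[570.1365386  -76.24089572 108.84652834]] [[585.04278776 -78.11091425 137.10085131]]
```

View pics/s15.png

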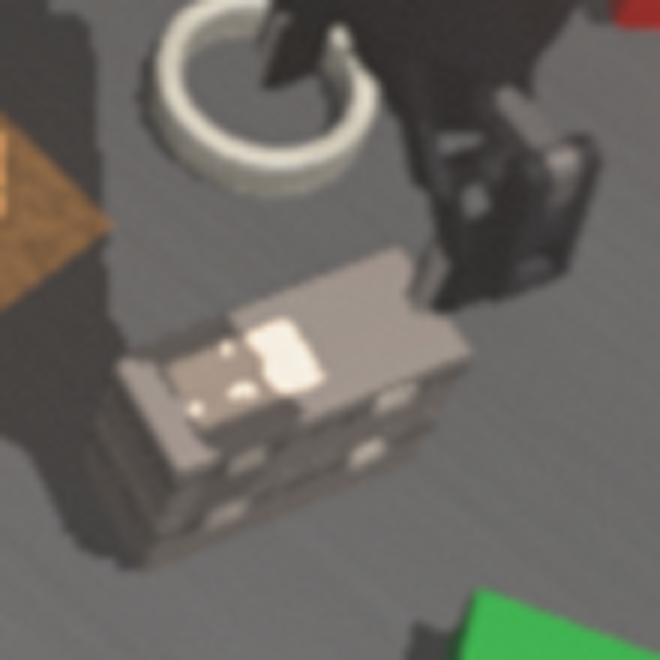

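Call:
play_rows:
  targets:
    - [[0, -2, 1.4, -0.02], [0, -5, 3.5, -0.05], [0, -9, 6.3, -0.08], [0, -13, 9.1, -0.11], [0, -17, 11.9, -0.14], [0, -21, 14.7, -0.17], [0, -25, 17.4, -0.2], [0, -28, 19.5, -0.23], [0, -30.2, 21, -0.256], [0, -31, 21.6, -0.256]]

```text
time_s: 46.15
tool_pos: [577.2, -79.7, 195.3]
ee_rot: [0.1, 1.519, -0.098]
ft_force: [-0.3, 0.0, -0.2]
finger_gap: 85.6
```

Run:
```python
from h import *
c=env.camera("top"); np.save("top16.npy",c,allow_pickle=True)
c2=env.camera("scene"); np.save("scene16.npy",c2,allow_pickle=True)
crop(c2["image"],200,140,340,280,5,"pics/s16.png")
go(tw([3,130.5,21])[0],82.85);ax()
print("top case on stack"); lid(load("top16"),(188,195,240,265),128,88)
lid(load("scene16"),(375,300,465,375),130,88)
```

```text
shift cm [ 7.68  0.07 -0.24] turn -0.002 | tcp [576.9 -78.2 194.9] yaw 82.71 tilt [-57.23   0.25] j1,5,6 [-0.16  0.92 -1.61] t 46.25 F [-0.4  0.3  1. ] gap 85.2
tool x horiz deg [ 2.81 -0.11]
top case on stack
lid ((494.28466796875, 290.4375305175781), (48.387428283691406, 120.17108154296875), 68.24551391601562)
patch ((512.5420532226562, 282.6483154296875), (30.774028778076172, 55.007843017578125), 67.71490478515625)
lid ((493.67523193359375, 289.61151123046875), (50.80669403076172, 118.37349700927734), 68.00172424316406)
patch ((510.82232666015625, 280.03985595703125), (28.584928512573242, 53.100746154785156), 67.9415054321289)
```

View pics/s16.png

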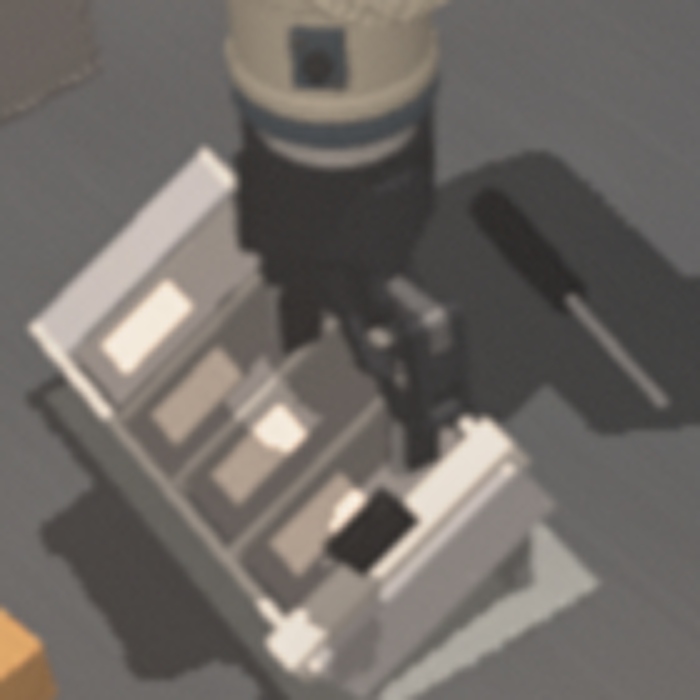

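Call:
play_rows:
  targets:
    - [[0.8, 0.07, 0, 0], [1.8, 0.07, -0.05, 0], [3, 0.07, -0.1, 0], [4.2, 0.07, -0.15, 0], [5.3, 0.07, -0.2, 0], [6.3, 0.07, -0.22, 0], [7, 0.07, -0.24, 0], [7.4, 0.07, -0.24, 0], [7.6, 0.07, -0.24, 0], [7.65, 0.07, -0.24, 0]]

```text
time_s: 47.25
tool_pos: [578.5, -77.4, 118.3]
ee_rot: [0.1, 1.519, -0.098]
ft_force: [-0.1, 0.3, 0.7]
finger_gap: 84.9
```

Run:
```python
from h import *
go(tw([3,130.5,21])[0],82.85);ax()
c2=env.camera("scene"); np.save("scene17.npy",c2,allow_pickle=True)
crop(c2["image"],200,140,340,280,5,"pics/s17.png")
```

```text
shift cm [ 0.03  0.01 -0.02] turn -0.003 | tcp [578.5 -77.4 118.3] yaw 82.71 tilt [-57.23   0.25] j1,5,6 [-0.16  0.77 -1.61] t 47.25 F [-0.1  0.3  0.7] gap 84.9
tool x horiz deg [ 2.82 -0.11]
```

View pics/s17.png

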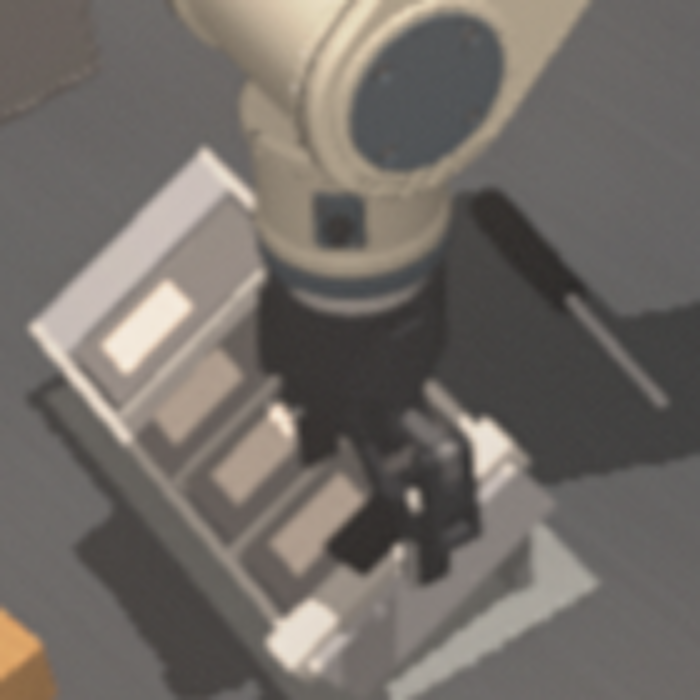

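Both fingers straddle the handle. Closing gently.

Call:
play_rows:
  targets:
    - [[0, 0, 0, 0], [0, 0, 0, 0], [0, 0, 0, 0], [0, 0, 0, 0], [0, 0, 0, 0], [0, 0, 0, 0], [0, 0, 0, 0], [0, 0, 0, 0], [0, 0, 0, 0], [0, 0, 0, 0]]
  claw: 1
  newtons: 25

```text
time_s: 48.3
tool_pos: [578.6, -77.9, 118.7]
ee_rot: [0.1, 1.519, -0.099]
ft_force: [-2.2, -4.8, 3.6]
finger_gap: 11.7
```

```bash
python3 st.py
python3 - <<'E'
from h import *
s=env.sense();M=R.from_rotvec(s["ee_rot"]).as_matrix()
print(s["finger_gap"], M.T@(-YL*26.1), s["ft_force"]@YL)
E
```

```text
local contact [[ -6.76 129.94  16.57]] tip local [[  3.  129.9  21.7]] F [-2.2 -4.8  3.6] FN 2.4 t 48.3
11.70296562117978 [ -0.09449799 -26.09973973   0.06823474] -5.015559874418994
```

Call:
play_rows:
  targets:
    - [[0, -0.3, 0, 0], [0, -0.7, 0, 0], [0, -1.1, 0, 0], [0, -1.5, 0, 0], [0, -1.9, 0, 0], [0, -2.3, 0, 0], [0, -2.7, 0, 0], [0, -3.1, 0, 0], [0, -3.5, 0, 0], [0, -3.9, 0, 0]]

```text
time_s: 49.3
tool_pos: [573.5, -116.9, 118.7]
ee_rot: [0.1, 1.519, -0.099]
ft_force: [-2.0, 1.6, 6.2]
finger_gap: 11.4
```

```bash
python3 st.py
python3 - <<'E'
from h import *
s=env.sense();print("Fy",s["ft_force"]@YL,"gap",s["finger_gap"])
c2=env.camera("scene"); crop(c2["image"],200,140,340,280,5,"pics/s18.png")
E
```

```text
local contact [[-6.89 90.56 16.49]] tip local [[ 2.8 90.6 21.6]] F [-2.   1.6  6.2] FN 4.4 t 49.3
Fy 1.3658354596754392 gap 11.355392705550834
```

View pics/s18.png

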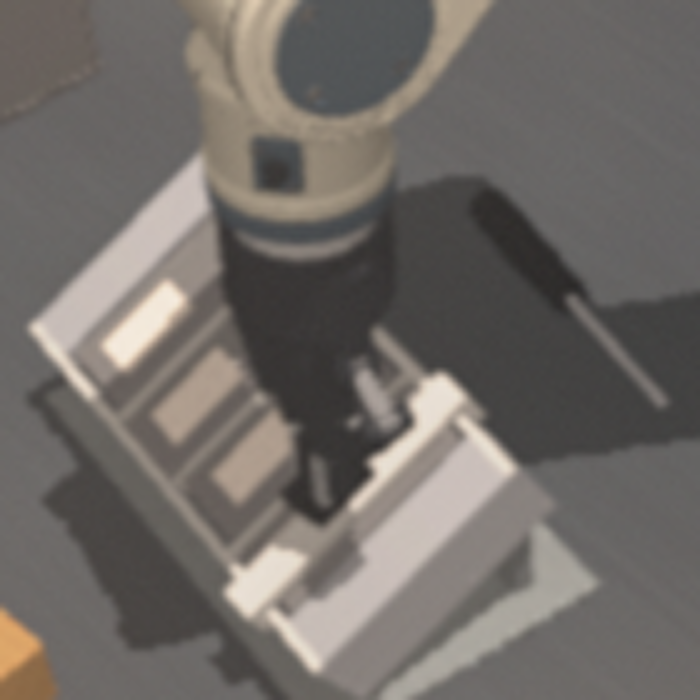

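Call:
play_rows:
  targets:
    - [[0, -0.45, 0, 0], [0, -0.9, 0, 0], [0, -1.35, 0, 0], [0, -1.8, 0, 0], [0, -2.25, 0, 0], [0, -2.7, 0, 0], [0, -3.15, 0, 0], [0, -3.6, 0, 0], [0, -4.05, 0, 0], [0, -4.5, 0, 0]]

```text
time_s: 50.35
tool_pos: [567.6, -162.6, 118.7]
ee_rot: [0.1, 1.519, -0.099]
ft_force: [-1.7, 1.4, 7.2]
finger_gap: 11.4
```

```bash
python3 st.py
python3 - <<'E'
from h import *
s=env.sense();print("Fy",s["ft_force"]@YL,"gap",s["finger_gap"])
E
```

```text
local contact [[-7.05 44.55 16.41]] tip local [[ 2.7 44.5 21.6]] F [-1.7  1.4  7.2] FN 5.5 t 50.35
Fy 1.1556586387305527 gap 11.378239628715823
```

Call:
play_rows:
  targets:
    - [[0, -0.45, 0, 0], [0, -0.9, 0, 0], [0, -1.35, 0, 0], [0, -1.8, 0, 0], [0, -2.25, 0, 0], [0, -2.7, 0, 0], [0, -3.15, 0, 0], [0, -3.6, 0, 0], [0, -4.05, 0, 0], [0, -4.5, 0, 0]]

```text
time_s: 51.35
tool_pos: [561.8, -207.6, 118.7]
ee_rot: [0.1, 1.519, -0.099]
ft_force: [-2.9, 1.7, 6.1]
finger_gap: 11.3
```

```bash
python3 st.py
python3 - <<'E'
from h import *
s=env.sense();print("Fy",s["ft_force"]@YL,"gap",s["finger_gap"])
E
```

```text
local contact [[-7.21 -0.91 16.32]] tip local [[ 2.5 -0.9 21.5]] F [-2.9  1.7  6.1] FN 4.0 t 51.35
Fy 1.2844742000018665 gap 11.317583856321452
```

The next stretch crosses the newly packed case, so it goes at the same gentle pace.

Call:
play_rows:
  targets:
    - [[0, -0.45, 0, 0], [0, -0.9, 0, 0], [0, -1.35, 0, 0], [0, -1.8, 0, 0], [0, -2.25, 0, 0], [0, -2.7, 0, 0], [0, -3.15, 0, 0], [0, -3.6, 0, 0], [0, -4.05, 0, 0], [0, -4.5, 0, 0]]

```text
time_s: 52.35
tool_pos: [555.9, -252.7, 118.7]
ee_rot: [0.1, 1.519, -0.1]
ft_force: [-1.9, 2.1, 7.2]
finger_gap: 11.1
```

```bash
python3 st.py
python3 - <<'E'
from h import *
s=env.sense();print("Fy",s["ft_force"]@YL,"gap",s["finger_gap"])
E
```

```text
local contact [[ -7.4  -46.4   16.23]] tip local [[  2.3 -46.4  21.4]] F [-1.9  2.1  7.2] FN 5.4 t 52.35
Fy 1.8397618120631956 gap 11.136767332662314
```

Call:
play_rows:
  targets:
    - [[0, -0.45, 0, 0], [0, -0.9, 0, 0], [0, -1.35, 0, 0], [0, -1.8, 0, 0], [0, -2.25, 0, 0], [0, -2.7, 0, 0], [0, -3.15, 0, 0], [0, -3.6, 0, 0], [0, -4.05, 0, 0], [0, -4.5, 0, 0]]

```text
time_s: 53.35
tool_pos: [550.1, -297.8, 118.7]
ee_rot: [0.1, 1.519, -0.1]
ft_force: [-1.5, 1.5, 6.4]
finger_gap: 10.9
```

```bash
python3 st.py
python3 - <<'E'
from h import *
s=env.sense();print("Fy",s["ft_force"]@YL,"gap",s["finger_gap"])
E
```

```text
local contact [[ -7.53 -91.84  16.13]] tip local [[  2.2 -91.8  21.3]] F [-1.5  1.5  6.4] FN 4.9 t 53.35
Fy 1.261386865232135 gap 10.930337554426597
```

Call:
play_rows:
  targets:
    - [[0, -0.45, 0, 0], [0, -0.95, 0, 0], [0, -1.45, 0, 0], [0, -1.95, 0, 0], [0, -2.45, 0, 0], [0, -2.95, 0, 0], [0, -3.35, 0, 0], [0, -3.65, 0, 0], [0, -3.9, 0, 0], [0, -4.05, 0, 0]]

```text
time_s: 54.35
tool_pos: [545.0, -337.0, 118.7]
ee_rot: [0.102, 1.519, -0.098]
ft_force: [0.7, 13.0, 10.0]
finger_gap: 11.4
```

```bash
python3 st.py
python3 - <<'E'
from h import *
s=env.sense();print("Fy",s["ft_force"]@YL,"gap",s["finger_gap"])
E
```

```text
local contact [[  -7.69 -131.39   16.04]] tip local [[   2.  -131.4   21.2]] F [ 0.7 13.  10. ] FN 8.4 t 54.35
Fy 12.979871169330998 gap 11.40633631411206
```

Call:
play_rows:
  targets:
    - [[0, 0, 0, 0], [0, 0, 0, 0], [0, 0, 0, 0], [0, 0, 0, 0], [0, 0, 0, 0], [-0.5, 0, 0, 0], [-2, 0, 0, 0], [-5, 0, 0, 0], [-9, 0, 0, 0], [-13, 0, 0, 0]]
  claw: 0

```text
time_s: 55.35
tool_pos: [538.3, -336.9, 250.9]
ee_rot: [0.102, 1.519, -0.098]
ft_force: [0.8, 0.0, -0.0]
finger_gap: 85.6
```

Call:
play_rows:
  targets:
    - [[0, -2, -2, 0], [0, -4, -5, 0], [0, -7, -8, 0], [0, -10, -11, 0], [0, -13, -13, 0], [0, -16, -14, 0], [0, -18, -15, 0], [0, -20, -15, 0], [0, -20, -15, 0], [0, -20, -15, 0]]

```text
time_s: 56.35
tool_pos: [364.0, -515.9, 243.2]
ee_rot: [0.103, 1.519, -0.099]
ft_force: [0.3, 0.3, 0.9]
finger_gap: 85.5
```

Run:
```python
from h import *
for n in("scene","top"):
    c=env.camera(n); np.save(n+"20.npy",c,allow_pickle=True); cv2.imwrite(f"pics/{n}20.png",c["image"])
crop(load("scene20").im,200,150,330,290,5,"pics/s20z.png");crop(load("top20").im,330,170,460,250,6,"pics/t20z.png")
```

```text
(no output)
```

View pics/s20z.png

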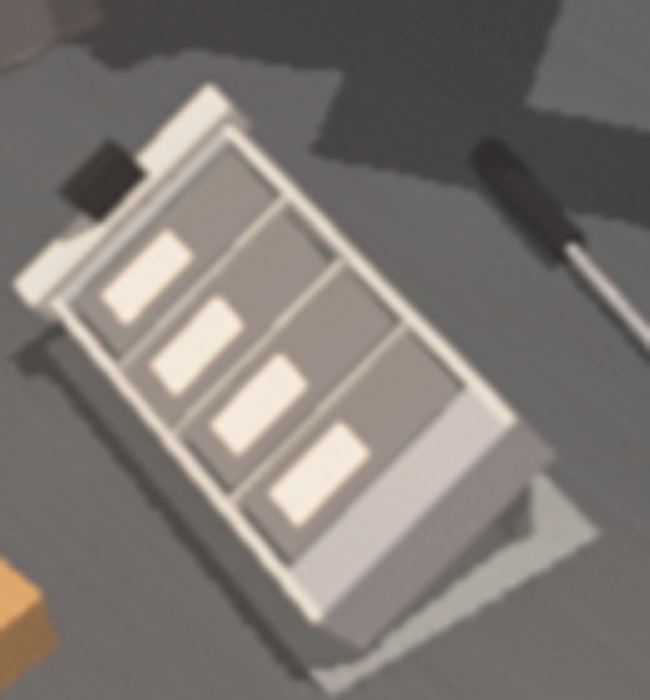

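View pics/t20z.png

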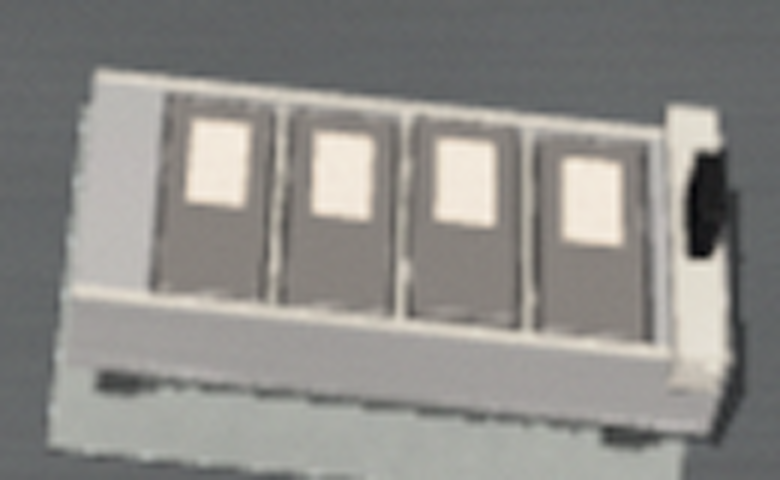

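View pics/top20.png

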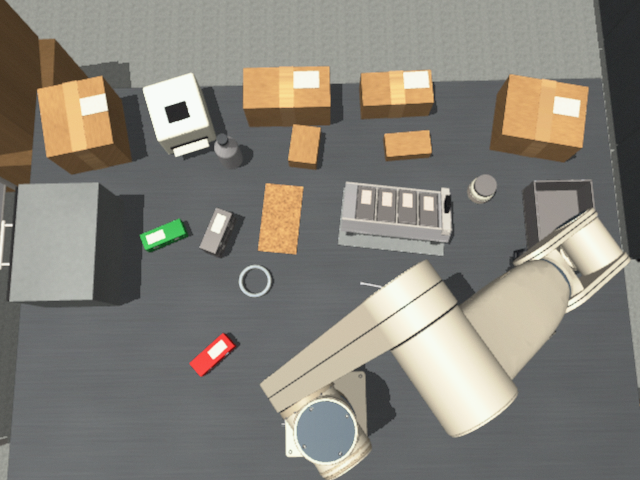

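Run:
```python
from h import *
s=env.sense();print(s["time_s"],s["ft_force"].round(1),abs(s["joint_velocities"]).max().round(3))
print(env.job_done())
```

```text
56.45 [ 0.3 -0.4 -0.7] 0.005
the job is handed in; nothing more can be done
None
```

The job is done and was handed in at 56.5 s of the 72 s allowed.

- **Proud cases:** I pressed the two that stood proud, mid-left and right, each about 6 mm up, gently home until they stopped. The left one was already about seated. I probed it and gave it a light second push, which it did not yield to. The highest force in any press was about 20 N.
- **Middle case:** I parked the top case on the mat and laid the middle case in the empty compartment, lid up. A light press stopped at the same depth as the seated neighbours.
- **Top case:** It is back on the bottom case. The two lids agree in yaw to under 1° and in position to about 1.3 mm.
- **Levelling bar:** It slid by its handle from end to end with only 1–2 N of drag and caught on nothing. It met the right end stop at about 13 N.
- **Last pictures:** All four lids sit below the rim with the dividers visible, and the bar is at the right end. The tape, flask, cartons, jar and both look-alikes look undisturbed, and the arm was clear of everything.

**Checks that disagreed:**
- The two cameras differ by up to about 3 mm on position.
- The tool touched the tray lids 3–6 mm lower than the pictures predicted, so I judged seating by contact force and relative depth.
- Each case in the stack was turned about 2° from the one below it. I only measured the lower two after lifting the case above, so I can't rule out having turned them slightly, and I made no separate before-and-after check of the bottom case.

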